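Stand the nib line-width chart on its kickstand

ROBOT

A 7-joint arm with a two-finger parallel gripper is mounted at the origin on the work surface. World frame = base frame: x ahead of the robot, y to its left, z up, the work surface at z = 0. Lengths are in m, angles in degrees, forces in N, time in s.
With the tool pointing down it reaches from about 0.425 to 1.025 m from the base axis. Payload 3.6 kg.
Tool frame: the origin (TCP) lies between the finger pads; the fingertips stand 8 mm ahead of it and the grasp point (between the pads) lies 11 mm behind it; x points along the fingers, y is the direction in which the jaws open and shut, and the axes are right-handed (so a half turn about x gives the same grasp; the last joint's range is limited). The gripper opens to 85 mm and grips with 20 to 120 N. Pads are 22 mm wide; open, the fingers measure 114 mm over their backs; the gripper's body (76 mm by 85 mm) begins 54 mm behind the grasp point. The pads swing forward as they close: fully open they stand 13 mm farther back than shut.
Start: joints at [-70.789, 33.873, 2.773, 92.16, -1.908, 54.013, -1.931], TCP at [0.301, 0.659, 0.239] pointing down, gripper open.
Joint ranges: [-153.93, 153.93], [-27.13, 128.08], [-72.61, 78.16], [10.71, 143.7], [-87.88, 267.88], [4.46, 118.87], [-176.78, 176.78]. Speed limits (degrees/s): [147.25, 147.25, 180, 180, 180, 180, 180].

INTERFACE

Orientations are given as [roll, pitch, yaw] about the fixed x, y, z axes, in that order (R = Rz(yaw) Ry(pitch) Rx(roll)).
In Python, from station import bot gives the robot as it stands. The module is installed in compiled form; this text tells all that it offers.
- The arm moves only by the tool jog_arm, never from a script. Its argument "deltas" is one flat list of numbers, 6 for each row, row after row: the shift along the tool's x, y, z in mm, then the turn, a rotation vector about the tool's x, y, z in rad. A call has exactly 5 rows; each row is the pose to reach, as a shift and turn from the pose commanded when the call began, along the tool's axes at that moment; what a row does not reach only later rows make up. A row lasts 1/10 s, in which the tool goes at most 50 mm and 8.59 degrees, less where a joint would pass 70% of its speed; a pose out of reach is approached as far as the arm can. A call with a gripper value outside its range is refused whole. "gripper" is the closure, from 0 (fully open) to 1 (shut), set as the call begins (left out, the last holds). The fingers move at their own pace and stop on an object; "squeeze" is the grip in N (left out, the last holds). Time passes only in rows, so rows that repeat a pose let the fingers close, or fill a call up. It gives the time, the measured TCP pose, the force and the opening at its end, in the units of the state.
- bot.get_obs(): the state, without advancing time (a new reading comes with each control period).
- bot.camera(name): name is "side" or "top" or "wrist"; returns the picture (384x512x3 uint8, red, green, blue); there is no depth.
- bot.camera_model(name): a dict with "mtx" (3x3 intrinsics, pixels), "R" (3x3) and "t" (3): a world point X has camera coordinates R X + t. Camera axes: x right, y down, z forward; pixel columns grow to the right and rows downward; lengths in m; the calibration is good to about 2 mm. A picture is of the moment at which its call begins: read the wrist's pose just before it. camera_model takes no time and is no camera call; for the wrist camera it gives the pose at the moment of the call.
- bot.close_job(): hands the job in, once; it reports no verdict.
The state is a dict: "clock": time; "qpos": joint angles; "joint_vel": joint speeds; "tau": joint torques, N m; "position": TCP position; "orientation": TCP orientation; "force": force on the tool from outside, world axes, zero at the start; "wrist_torque": the same for the moment, N m; "grip_width": opening from 0.0 (shut) to 1.0 (fully open).
Only numpy, scipy, OpenCV 4.12 (cv2) and the standard library are available. Lean on these libraries where they do the work, as an engineer would, in place of code of your own. Each camera call takes 0.05 s, during which the arm holds its last target.

TASK

Two small folding easel boards lie face down on the pen repair desk. Take the cream one with the brass leg (the nib line-width chart): swing its leg fully open, then stand the chart upright on the desk, leaning back on that leg, and let go. Leave the dark green board lying where it is.

Things in the scene. Friction and masses are not known exactly. Their poses are not given: they have to be found in the camera images.
- chart: Cream board 140 x 50 x 12 mm, 0.2 kg, loose, lying face down. Origin: centre of its face (underside at start); x from bottom edge (-70 mm) to top edge (+70), y across, z out of the back. Leg hinge, along y, at (25, 0, 18) mm. To stand it, tip it up about 105 degrees about its bottom edge: it rests on that edge and the foot bar, leaning 15 degrees back from vertical over the leg.
- chart_rod (a point): Centre of a brass cross rod fixed on the chart's back near the top edge, at (60, 0, 18) mm of the chart. Round ends, 12 mm thick, 60 mm long along y: its ends stand 5 mm past the board's sides, to be pinched end to end from above; the board then pivots between the finger pads. With the chart standing it is about 125 mm above the desk.
- chart_leg (a joint): Angle (rad) of the chart's brass leg: 0 folded flat on the back, 1.0 fully open at its stop; opening lifts the foot bar off the back, up and towards the top edge. Light friction hinge (0.04 N m) that stays where it is left. Leg strip 18 mm wide, 4 mm thick.
- chart_foot (a point): Centre of the brass foot bar at the free end of the chart's leg: round ends, 12 mm thick, 60 mm long along the chart's y, 114 mm from the hinge. Folded, it lies 19 mm beyond the board's bottom edge, 18 mm above the desk, free all round; pinched end to end from above, it pivots between the finger pads.
- swatch: Dark green board with blackened steel leg and rod: same shape, size, origin and axes as the chart, also lying face down with its leg folded. Not to be moved.
Things that resemble listed ones, but are neither listed nor needed, are in the scene too. What is shaped like the chart but pink or purple is not meant.

How it is judged:
By the outcome, as a careful person would: the job done as asked, in the order asked, and still so for the second after the job is handed in, with the robot touching nothing.
It also fails if it takes over 46 s, if anything falls off the work surface, if the arm or the gripper's body presses on something with over 40 N, if the wrist force passes 120 N, or if a joint passes its speed limit or range.

## Working session

There is one attempt and no reset: what is moved stays moved. The work goes in short steps, Python scripts to look and compute and a tool call to move; the robot and the scene stay as the last step left them, time stands still between calls to the robot, and variables do not carry over. Pictures are saved under pics/ and viewed, and the job is handed in when it is done.

Besides the shell and the picture viewer there is one more tool, called by a JSON object that holds its "method" and its "body", one argument or row to a line. jog_arm: Moves the arm, as the interface text tells. Its arguments: {"type":"object","properties":{"deltas":{"type":"array","items":{"type":"number"}},"gripper":{"type":"number"},"squeeze":{"type":"number"}},"required":["deltas"]}

```bash
mkdir -p pics; ls
python3 - <<'E'
from station import bot
import cv2
print(bot.get_obs())
for n in ["top","side"]:
    m=bot.camera_model(n);print(n,m)
    cv2.imwrite(f"pics/{n}0.png",cv2.cvtColor(bot.camera(n),cv2.COLOR_RGB2BGR))
E
```

```text
pics
{'clock': 0.0, 'qpos': array([-70.78918047,  33.92594551,   2.76539304,  92.23822388,
        -1.90715619,  54.0101408 ,  -1.93047319]), 'joint_vel': array([ 0.03216508, -0.00340779,  0.04956517,  0.02659298,  0.02348997,
       -0.10999425, -0.01824452]), 'tau': array([-1.90440398e-03, -5.48699212e+01,  1.54640481e+00, -1.98127645e+01,
        9.40854923e-03,  8.90603667e-03, -1.00574465e-05]), 'position': array([0.30107254, 0.6586327 , 0.23812539]), 'orientation': array([ -86.95158749,   89.87174353, -111.51249783]), 'force': array([-0.01475504,  0.45391098,  0.82915379]), 'wrist_torque': array([-0.01100023,  0.02274519, -0.0227104 ]), 'grip_width': 0.9995066777752148}
top {'mtx': array([[383.99397835,   0.        , 258.02132921],
       [  0.        , 383.99397835, 192.75938826],
       [  0.        ,   0.        ,   1.        ]]), 'R': array([[-0.02587765, -0.99966323,  0.00194172],
       [-0.99658739,  0.02564563, -0.07845938],
       [ 0.07838317, -0.00396544, -0.99691542]]), 't': array([0.10785178, 0.55566267, 0.83041151])}
side {'mtx': array([[401.97789767,   0.        , 258.69851055],
       [  0.        , 401.97789767, 187.63335165],
       [  0.        ,   0.        ,   1.        ]]), 'R': array([[ 8.07544414e-01, -5.89806541e-01, -5.13740829e-04],
       [-4.43538852e-01, -6.06704726e-01, -6.59683759e-01],
       [ 3.88774107e-01,  5.32951798e-01, -7.51543128e-01]]), 't': array([-0.41729952,  0.32179474,  0.74732786])}
```

View pics/top0.png

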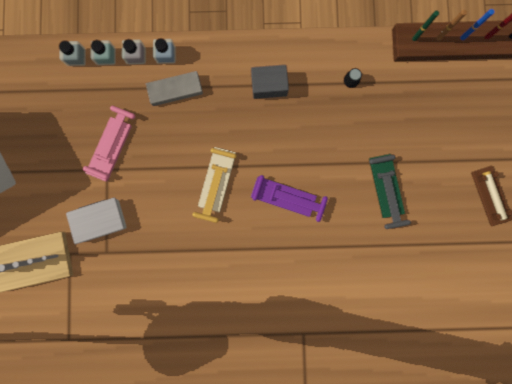

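View pics/side0.png

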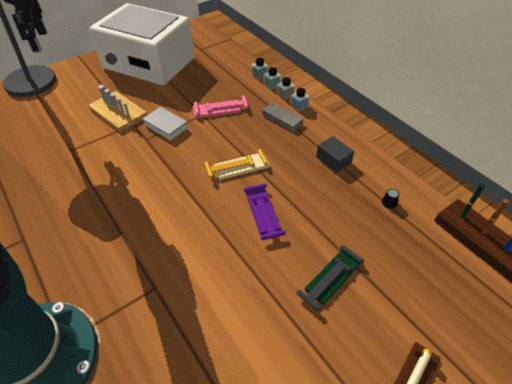

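The top view shows the cream chart: its rod is near pixel (224,153) and its foot bar near (206,217). The green board is at (390,192), with purple and pink decoys at (290,197) and (110,145). Next I'll measure the brass bars by colour.

```bash
cat > h.py <<'E'
from station import bot
import numpy as np, cv2
from scipy.spatial.transform import Rotation as Ro
def ray(m,uv,z):
    d=m["R"].T@np.linalg.inv(m["mtx"])@np.array([uv[0],uv[1],1.]); c=-m["R"].T@m["t"]
    return c+d*(z-c[2])/d[2]
def tri(m1,a,m2,b):
    A=[];B=[]
    for m,uv in((m1,a),(m2,b)):
        d=m["R"].T@np.linalg.inv(m["mtx"])@np.array([uv[0],uv[1],1.]); d/=np.linalg.norm(d); c=-m["R"].T@m["t"]
        P=np.eye(3)-np.outer(d,d); A.append(P);B.append(P@c)
    return np.linalg.lstsq(np.vstack(A),np.hstack(B),rcond=None)[0]
def proj(m,X):
    p=m["mtx"]@(m["R"]@np.asarray(X)+m["t"]); return p[:2]/p[2]
def save(n,img,crop=None,s=1):
    if crop: img=img[crop[1]:crop[3],crop[0]:crop[2]]
    img=cv2.resize(img,None,fx=s,fy=s,interpolation=cv2.INTER_CUBIC)
    cv2.imwrite("pics/"+n,cv2.cvtColor(img,cv2.COLOR_RGB2BGR))
E
python3 - <<'E'
from h import *
t=cv2.cvtColor(cv2.imread("pics/top0.png"),cv2.COLOR_BGR2RGB);s=cv2.cvtColor(cv2.imread("pics/side0.png"),cv2.COLOR_BGR2RGB)
save("top0c.png",t,(185,140,245,230),6); save("side0c.png",s,(195,140,280,190),8)
E
```

```text
(no output)
```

View pics/top0c.png

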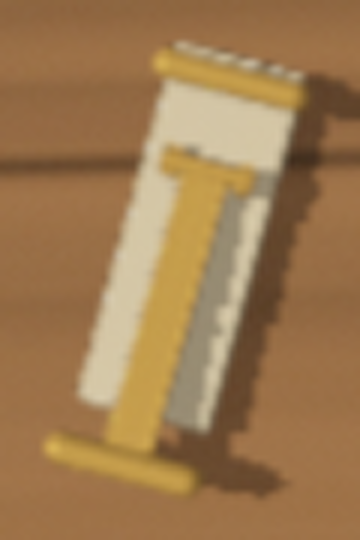

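View pics/side0c.png

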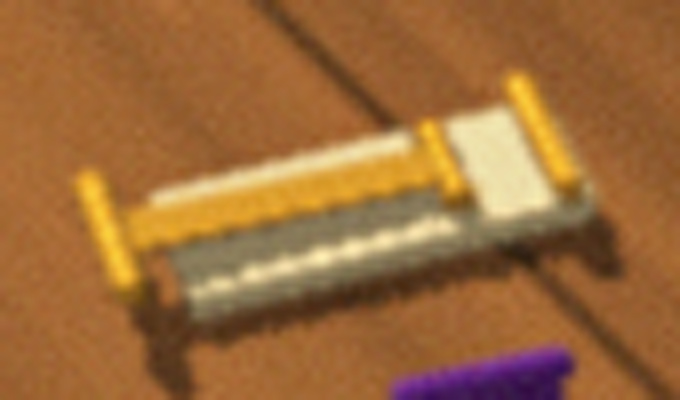

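The close-ups show the rod running from about (153,60) to (305,97) in the top crop, and the foot bar from (43,445) to (198,483).

Run:
```python
from h import *
mt,ms=bot.camera_model("top"),bot.camera_model("side")
def bars(fn,box,rods):
    im=cv2.imread(fn); hsv=cv2.cvtColor(im,cv2.COLOR_BGR2HSV)
    m=((hsv[...,0]>16)&(hsv[...,0]<28)&(hsv[...,1]>140)&(hsv[...,2]>125)).astype(np.uint8)
    k=np.zeros_like(m);x0,y0,x1,y1=box;k[y0:y1,x0:x1]=m[y0:y1,x0:x1]
    out=[]
    for (a,b) in rods:
        l=np.zeros_like(m);cv2.line(l,a,b,1,7)
        ys,xs=np.nonzero(k*l); r=cv2.minAreaRect(np.c_[xs,ys].astype(np.float32)); 
        p=np.c_[xs,ys].astype(float);d=np.array(b)-np.array(a);d=d/np.linalg.norm(d);q=p@d
        n=np.array([-d[1],d[0]])
        c=d*(q.min()+q.max())/2+n*np.median(p@n); out.append(c);print(fn,len(xs),r,c)
    return out
T=bars("pics/top0.png",(185,140,245,230),[((210,150),(236,157)),((192,214),(218,221))])
S=bars("pics/side0.png",(195,140,280,190),[((259,149),(267,164)),((206,162),(211,176))])
for n,a,b in zip(["rod","foot"],T,S): print(n,ray(mt,a,.018),ray(mt,a,.022),ray(ms,b,.018),tri(mt,a,ms,b))
r,f=ray(mt,T[0],.022),ray(mt,T[1],.022); print(np.linalg.norm(r-f),np.degrees(np.arctan2(*(r-f)[[1,0]])), "expect 149mm")
```

```text
pics/top0.png 104 ((222.61265563964844, 152.52682495117188), (26.173120498657227, 4.354465961456299), 13.392498016357422) [222.58689655 152.67724138]
pics/top0.png 158 ((204.6470947265625, 216.4117889404297), (26.19384765625, 6.790997505187988), 14.03624439239502) [204.56758621 216.74896552]
pics/side0.png 73 ((262.9000549316406, 156.3000030517578), (17.441329956054688, 4.919349670410156), 63.43495178222656) [262.73356401 156.37543253]
pics/side0.png 87 ((209.37930297851562, 168.44827270507812), (17.08397102355957, 6.685032367706299), 68.19859313964844) [208.57013575 168.79638009]
rod [0.650912   0.17071912 0.018     ] [0.65016452 0.17037286 0.022     ] [0.65471311 0.17051023 0.018     ] [0.65205891 0.16973928 0.01977237]
foot [0.50826197 0.21333317 0.018     ] [0.50818324 0.21278713 0.022     ] [0.51309602 0.21672677 0.018     ] [0.50927466 0.21183634 0.0243224 ]
0.14818115413936725 -16.632539430255918 expect 149mm
```

```bash
cat >> h.py <<'E'
def cur():
    o=bot.get_obs(); return o["position"],Ro.from_euler("xyz",o["orientation"],degrees=True),o
def delta(P,R):
    p,r,o=cur()
    return np.round(r.inv().apply(np.array(P)-p)*1000,1), np.round((r.inv()*R).as_rotvec(),4)
def down(yaw_y): # tool x down, tool y along heading yaw_y (deg)
    a=np.radians(yaw_y); x=np.array([0,0,-1.]); y=np.array([np.cos(a),np.sin(a),0]); return Ro.from_matrix(np.c_[x,y,np.cross(x,y)])
E
python3 - <<'E'
from h import *
p,r,o=cur(); print(r.as_matrix().round(3),o["qpos"][6])
for a in (73.2,253.2): print(delta([.509,.214,.16],down(a)))
E
```

```text
[[-0.001  0.416  0.91 ]
 [-0.002  0.91  -0.416]
 [-1.    -0.002  0.   ]] -1.928962861622813
(array([  78.9, -317.9,  373.9]), array([-0.1354, -0.    ,  0.0021]))
(array([  78.9, -317.9,  373.9]), array([3.0062, 0.0031, 0.    ]))
```

{"method": "jog_arm", "body": {
  "deltas": [10,-32,38,-0.03,0,0,25,-64,76,-0.06,0,0,40,-96,114,-0.09,0,0,55,-128,152,-0.12,0,0,70,-160,188,-0.135,0,0.002],
  "gripper": 0
}}

```text
clock: 0.6
position: [0.4038, 0.4398, 0.1707]
orientation: [79.4, 89.9, 62.7]
force: [1.0, 0.0, -1.0]
grip_width: 0.999
```

Run:
```python
from h import *
print(delta([.509,.214,.16],down(73.2)),bot.get_obs()["position"])
```

```text
(array([  10.4, -185.9,  165.8]), array([ 0.0006,  0.0004, -0.002 ])) [0.40383281 0.43980404 0.17066641]
```

{"method": "jog_arm", "body": {
  "deltas": [2,-37,33,0,0,0,4,-73,65,0,0,0,6,-110,98,0,0,0,9,-147,131,0,0,0,9,-181,163,0,0,0]
}}

```text
clock: 1.1
position: [0.507, 0.2186, 0.1614]
orientation: [136.1, 89.9, 119.2]
force: [1.1, 0.5, -0.3]
grip_width: 0.998
```

{"method": "jog_arm", "body": {
  "deltas": [0,0,0,0,0,0,0,0,0,0,0,0,0,0,0,0,0,0,0,0,0,0,0,0,0,0,0,0,0,0]
}}

```text
clock: 1.6
position: [0.5061, 0.223, 0.1619]
orientation: [97.6, 89.9, 80.9]
force: [0.1, -0.0, 0.7]
grip_width: 0.998
```

Run:
```python
from h import *
print(delta([.509,.214,.16],down(73.2)),bot.get_obs()["position"])
m=bot.camera_model("wrist"); im=bot.camera("wrist"); save("w1.png",im)
np.save("w1.npy",np.r_[m["mtx"].ravel(),m["R"].ravel(),m["t"]])
print(m); print(proj(m,[.6515,.1705,.018]),proj(m,[.509,.214,.018]))
```

```text
(array([ 1.9, -7.8,  5.4]), array([ 0.0026, -0.0003, -0.0025])) [0.5060889  0.22300107 0.16194689]
{'mtx': array([[281.55492121,   0.        , 258.83874834],
       [  0.        , 281.55492121, 191.69574723],
       [  0.        ,   0.        ,   1.        ]]), 'R': array([[ 0.28649764,  0.95807828,  0.00225937],
       [ 0.90757948, -0.27215081,  0.31973963],
       [ 0.30695048, -0.08955409, -0.94750275]]), 't': array([-0.35858461, -0.41382691,  0.17233438])}
[251.76785562 304.99618744] [251.43480182 187.50263612]
```

View pics/w1.png

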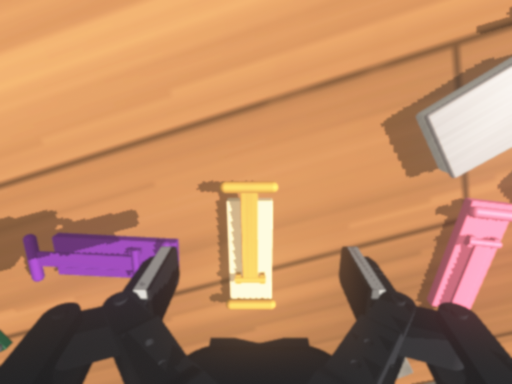

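The wrist view puts the foot bar at (250,187) and the rod at (251,304). Both are within 2 px of the top-camera prediction, and the bars are level with the jaws. I'll correct the lateral offset and start down.

{"method": "jog_arm", "body": {
  "deltas": [10,-8,5,0.002,0,-0.002,30,-8,5,0.002,0,-0.002,60,-8,5,0.002,0,-0.002,85,-8,5,0.002,0,-0.002,100,-8,5,0.002,0,-0.002]
}}

```text
clock: 2.15
position: [0.5083, 0.2111, 0.0595]
orientation: [-126.8, 89.8, -143.8]
force: [-0.3, 0.2, -0.6]
grip_width: 0.998
```

{"method": "jog_arm", "body": {
  "deltas": [0,0,0,0,0,0,0,0,0,0,0,0,0,0,0,0,0,0,0,0,0,0,0,0,0,0,0,0,0,0]
}}

```text
clock: 2.65
position: [0.51, 0.2125, 0.0628]
orientation: [38.5, 89.9, 21.5]
force: [-0.2, -0.6, -0.3]
grip_width: 0.999
```

Run:
```python
from h import *
print(delta([.509,.214,.012],down(73.2)),bot.get_obs()["position"])
m=bot.camera_model("wrist"); im=bot.camera("wrist"); save("w2.png",im)
for y in (-.03,0,.03): print(proj(m,np.array([.509,.214,.018])+y*np.array([.289,.957,0])))
```

```text
(array([50.8,  1.1, -1.4]), array([-0.0026,  0.0014, -0.0011])) [0.50995577 0.21247641 0.06280682]
[218.05545089 221.81283584]
[261.07870952 221.69762044]
[304.10111091 221.58240735]
```

View pics/w2.png

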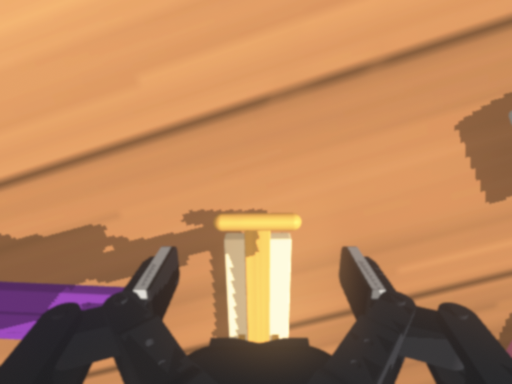

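The foot bar spans columns 216–301 at row 222, against a prediction of 218–304, so it is centred to about 1.5 mm. Now I'll descend 50 mm.

{"method": "jog_arm", "body": {
  "deltas": [15,0,-1,0,0,0,28,0,-1,0,0,0,40,0,-1,0,0,0,47,0,-1,0,0,0,50,0,-1,0,0,0]
}}

```text
clock: 3.2
position: [0.508, 0.2123, 0.0109]
orientation: [-132.0, 89.9, -148.9]
force: [0.5, -0.7, -0.1]
grip_width: 0.998
```

{"method": "jog_arm", "body": {
  "deltas": [0,0,0,0,0,0,0,0,0,0,0,0,0,0,0,0,0,0,0,0,0,0,0,0,0,0,0,0,0,0],
  "gripper": 0.5,
  "squeeze": 25
}}

```text
clock: 3.7
position: [0.5086, 0.2126, 0.0123]
orientation: [30.9, 90.0, 13.9]
force: [-1.3, 0.3, -0.4]
grip_width: 0.672
```

Run:
```python
from h import *
print(delta([.509,.214,.012],down(73.2)),bot.get_obs()["position"],bot.get_obs()["force"],bot.get_obs()["grip_width"])
m=bot.camera_model("wrist"); im=bot.camera("wrist"); save("w3.png",im); save("s3.png",bot.camera("side"),(150,90,320,220),4)
```

```text
(array([ 0.3,  1.5, -0. ]), array([-0.0028,  0.0005, -0.0003])) [0.50861934 0.21258552 0.01228486] [-1.31023578  0.29791882 -0.43411413] 0.6720798384881439
```

View pics/w3.png

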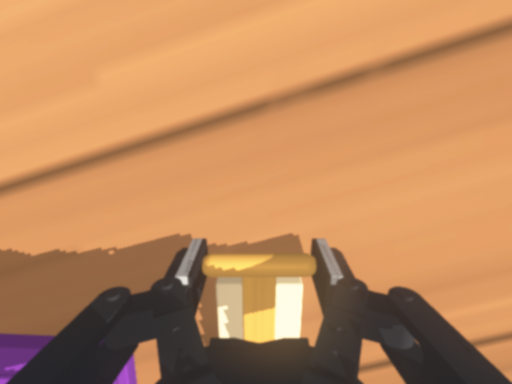

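View pics/s3.png

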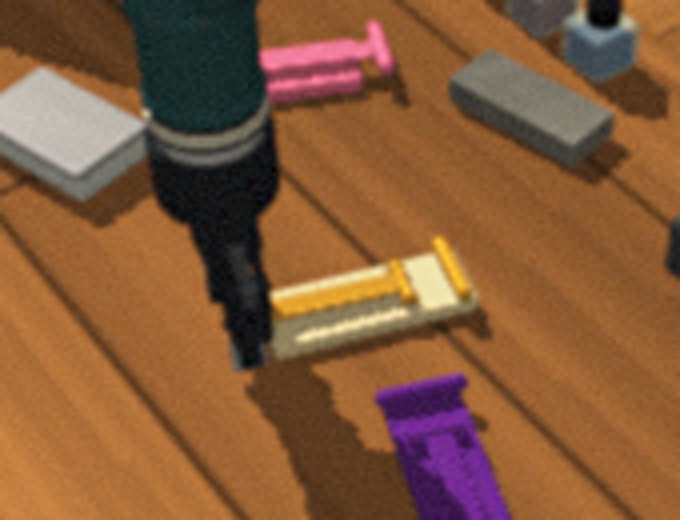

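The pads sit on both ends of the bar, at about rows 240–280, and the chart hasn't shifted. Next I'll swing the leg along its arc.

{"method": "jog_arm", "body": {
  "deltas": [-11.4,0,0.6,0,0,0,-22.6,0,2.3,0,0,0,-33.7,0,5.1,0,0,0,-44.4,0,9,0,0,0,-54.7,0,14,0,0,0],
  "squeeze": 30
}}

```text
clock: 4.3
position: [0.5222, 0.2084, 0.068]
orientation: [35.7, 90.0, 18.7]
force: [1.1, 0.5, -2.2]
grip_width: 0.666
```

Run:
```python
from h import *
o=bot.get_obs();print(o["position"],o["force"],o["grip_width"])
save("s4.png",bot.camera("side"),(150,90,320,220),4)
```

```text
[0.52220735 0.20843435 0.06795815] [ 1.14445073  0.46438386 -2.24688   ] 0.6658728304946578
```

View pics/s4.png

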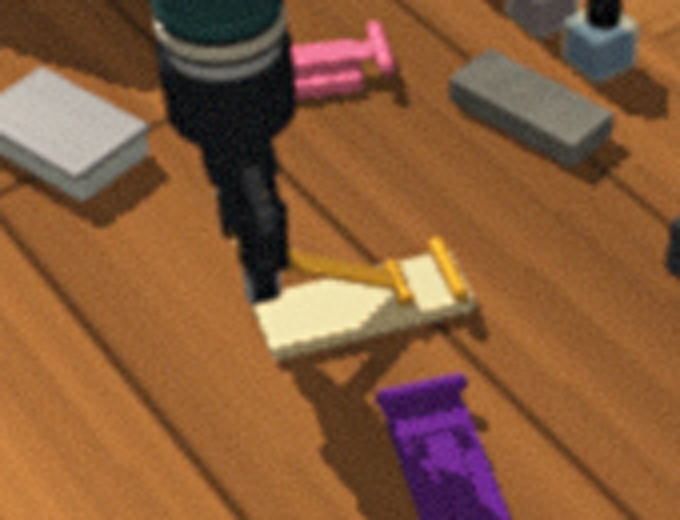

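The leg is half open and the board still lies flat. I'll continue to the stop and go slightly past it.

{"method": "jog_arm", "body": {
  "deltas": [-9.7,0,5.9,0,0,0,-18.7,0,12.8,0,0,0,-27.1,0,20.6,0,0,0,-34.6,0,29.1,0,0,0,-41.2,0,38.4,0,0,0]
}}

```text
clock: 4.85
position: [0.5593, 0.197, 0.1085]
orientation: [-11.8, 90.0, -28.7]
force: [-0.3, -0.3, -1.7]
grip_width: 0.67
```

{"method": "jog_arm", "body": {
  "deltas": [-1.5,0,2.5,0,0,0,-2.5,0,4,0,0,0,-2.5,0,4,0,0,0,-2.5,0,4,0,0,0,-2.5,0,4,0,0,0]
}}

```text
clock: 5.35
position: [0.5616, 0.1962, 0.1099]
orientation: [-144.3, 89.9, -161.2]
force: [-0.5, 0.3, -2.0]
grip_width: 0.667
```

Run:
```python
from h import *
o=bot.get_obs();print(o["position"],o["force"],o["wrist_torque"],o["grip_width"])
save("s5.png",bot.camera("side"),(150,90,320,220),4)
save("t5.png",bot.camera("top"),(150,110,320,240),4)
```

```text
[0.56160035 0.19624962 0.1099457 ] [-0.48033129  0.34823438 -1.96669861] [0.03741796 0.08998886 0.03261982] 0.6665934340765138
```

View pics/s5.png

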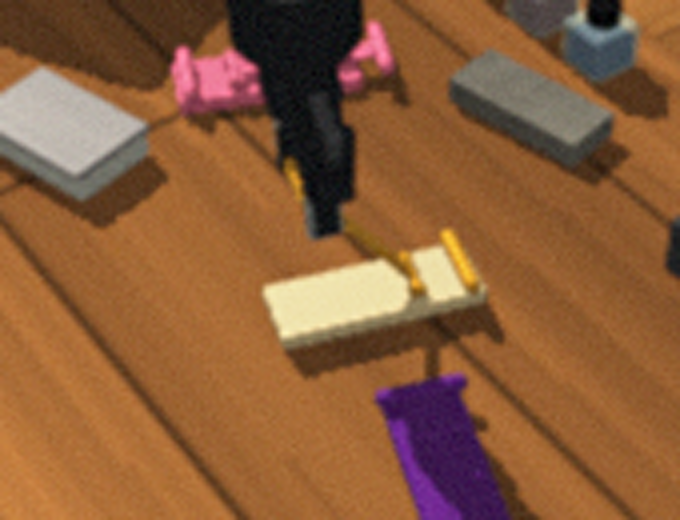

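View pics/t5.png

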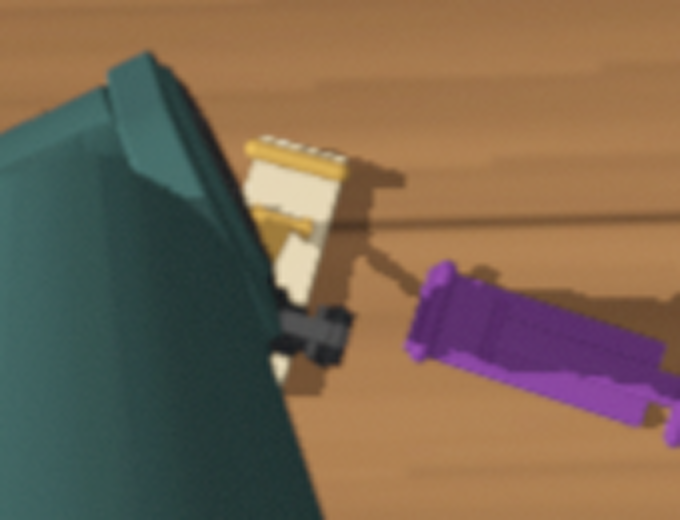

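The leg looks to be at its stop: the board has moved a few mm along with it and its edge has barely lifted. I'll ease down, release, rise and look.

{"method": "jog_arm", "body": {
  "deltas": [1,0,-1,0,0,0,1.5,0,-1.5,0,0,0,1.5,0,-1.5,0,0,0,1.5,0,-1.5,0,0,0,1.5,0,-1.5,0,0,0]
}}

```text
clock: 5.95
position: [0.561, 0.1966, 0.1089]
orientation: [8.7, 90.0, -8.2]
force: [0.5, -0.5, -1.9]
grip_width: 0.665
```

{"method": "jog_arm", "body": {
  "deltas": [0,0,0,0,0,0,0,0,0,0,0,0,0,0,0,0,0,0,0,0,0,0,0,0,0,0,0,0,0,0],
  "gripper": 0
}}

```text
clock: 6.45
position: [0.5611, 0.1966, 0.109]
orientation: [23.2, 90.0, 6.3]
force: [-0.2, -0.1, -0.8]
grip_width: 0.998
```

{"method": "jog_arm", "body": {
  "deltas": [-15,0,0,0,0,0,-40,0,0,0,0,0,-65,0,0,0,0,0,-85,0,0,0,0,0,-90,0,0,0,0,0]
}}

```text
clock: 6.95
position: [0.5627, 0.1972, 0.2024]
orientation: [38.8, 89.7, 21.8]
force: [0.8, 0.0, 0.2]
grip_width: 0.999
```

Run:
```python
from h import *
o=bot.get_obs();print(o["position"],o["force"],o["grip_width"])
save("s6.png",bot.camera("side"),(150,90,320,220),4)
save("t6.png",bot.camera("top"),(150,110,320,240),4)
save("w6.png",bot.camera("wrist"))
```

```text
[0.56270582 0.1971899  0.20235047] [0.81820994 0.0056016  0.2381249 ] 0.9993472814749835
```

View pics/s6.png

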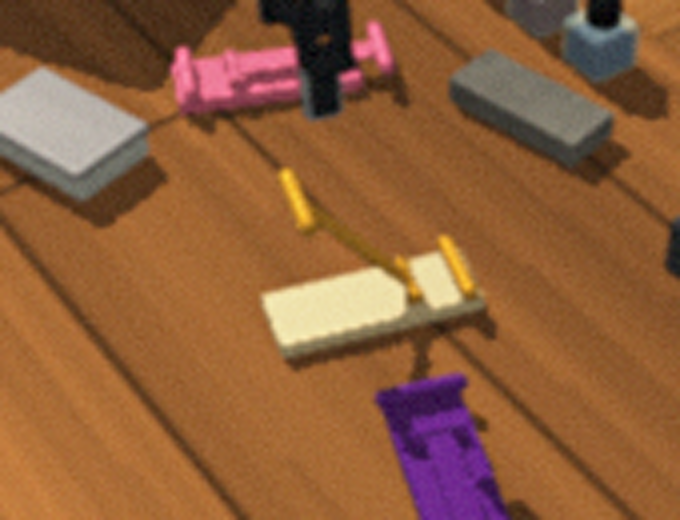

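View pics/t6.png

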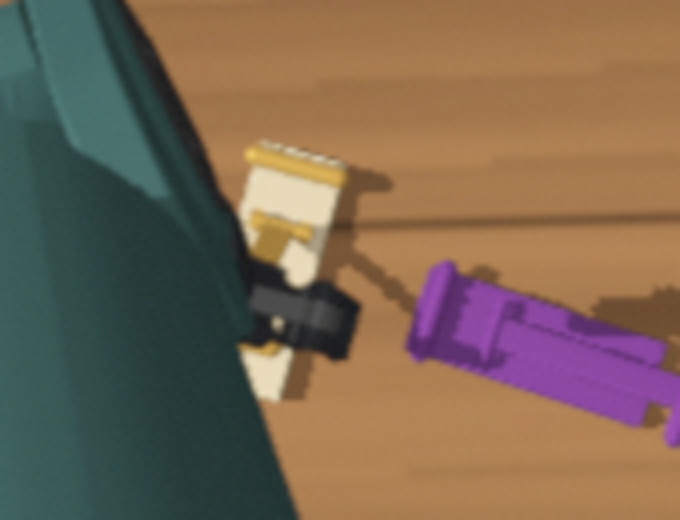

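View pics/w6.png

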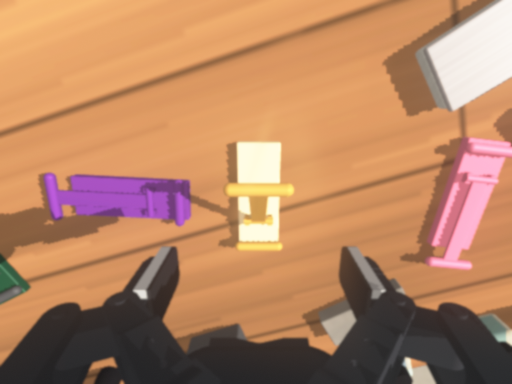

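The chart lies flat with its leg up: in the wrist view the foot is at (260,190) and the rod at (260,246); in the side view the foot is at (224,140) and the rod at (264,156). Triangulating the leg angle next.

Run:
```python
from h import *
mw=bot.camera_model("wrist"); mt,ms=bot.camera_model("top"),bot.camera_model("side")
w=bot.camera("wrist");hsv=cv2.cvtColor(w,cv2.COLOR_RGB2HSV)
m=((hsv[...,0]>16)&(hsv[...,0]<28)&(hsv[...,1]>140)&(hsv[...,2]>125)).astype(np.uint8)
def c(r0,r1):
    k=np.zeros_like(m);k[r0:r1,215:305]=m[r0:r1,215:305];ys,xs=np.nonzero(k);print("w",xs.min(),xs.max(),ys.min(),ys.max(), len(xs))
    yl=np.median(ys[xs<xs.min()+12]); yr=np.median(ys[xs>xs.max()-12]);print(yl,yr)
    return np.array([(xs.min()+xs.max())/2,np.median(ys)])
fw=c(180,200);rw=c(241,252);print(fw,rw)
print("foot",tri(mw,fw,ms,(224,140)),"rod wrist",ray(mw,rw,.018),"top",ray(mt,(223.7,150.9),.022),"side",ray(ms,(264.3,156),.018),tri(mw,rw,ms,(264.3,156)))
F=tri(mw,fw,ms,(224,140)); R=ray(mw,rw,.018); ex=np.array([.957,-.289,0])
print("rel",(F-R)@ex*1000,(F-R)[2]*1000,"expected -96.6, 96")
print(bot.get_obs()["position"],delta([*R[:2],.10],down(73.2)))
```

```text
w 225 294 184 199 486
190.0 188.0
w 236 282 243 251 273
247.0 246.0
[259.5 194. ] [259. 246.]
foot [0.55559707 0.19829046 0.10883081] rod wrist [0.65181692 0.16855775 0.018     ] top [0.65412182 0.16780887 0.022     ] side [0.6589683  0.16918363 0.018     ] [0.65529141 0.16810832 0.01807327]
rel -100.67515157206039 90.83081449603247 expected -96.6, 96
[0.5603326  0.19634426 0.19837177] (array([98.3,  0.2, 95.7]), array([-0.0025, -0.0008,  0.0008]))
```

Run:
```python
from h import *
mw=bot.camera_model("wrist"); ms=bot.camera_model("side");print(bot.get_obs()["position"])
w=bot.camera("wrist"); save("w7.png",w,(205,130,315,260),4)
F=tri(mw,(259.5,189.5),ms,(224,140));R=tri(mw,(259,246),ms,(264.3,156)); ex=np.array([.957,-.289,0])
print(F,R,"rel",(F-R)@ex*1000,(F-R)[2]*1000, proj(mw,F)-[259.5,189.5],proj(ms,F)-[224,140])
for a in (.85,.9,.95,1.,1.05):
    P=R+ex*(-35-114*np.cos(a))/1000+np.array([0,0,.114*np.sin(a)]); P[2]=.018+.114*np.sin(a); print(a,proj(mw,P),proj(ms,P))
```

```text
[0.5603326  0.19634426 0.19837177]
[0.55344886 0.19869086 0.10821078] [0.65464106 0.1678944  0.01813651] rel -105.74112357141897 90.0742687963304 [0.23821619 3.26532475] [-0.98028513  0.55035673]
0.85 [259.45294982 186.12696754] [221.43719659 142.39841274]
0.9 [259.46673109 192.35563406] [223.04838507 140.89180581]
0.95 [259.48080125 198.80029277] [224.74071358 139.43185981]
1.0 [259.4950828  205.42737554] [226.50926021 138.02338386]
1.05 [259.50949357 212.20039093] [228.34877171 136.6710318 ]
```

View pics/w7.png

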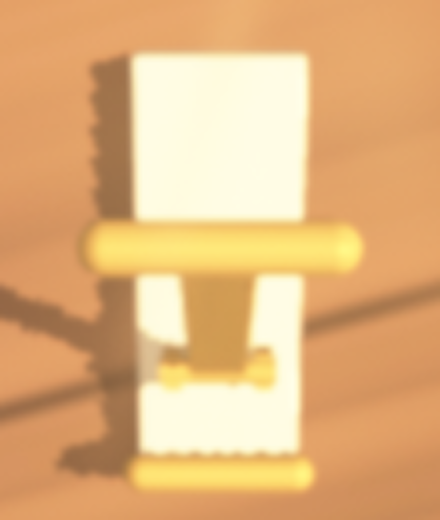

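The leg measures about 0.9 rad (foot at z 0.108, expected 0.114), so it isn't fully open: the pinch's friction lifted the board's tail instead. I'll grip the foot again with less force and turn the tool along with the leg, past the stop.

{"method": "jog_arm", "body": {
  "deltas": [10,0,-7,0,0,0,35,0,-7,0,0,0,65,0,-7,0,0,0,90,0,-7,0,0,0,101,0,-7,0,0,0],
  "gripper": 0
}}

```text
clock: 7.7
position: [0.5513, 0.1979, 0.0942]
orientation: [-141.0, 89.6, -158.0]
force: [0.5, 0.5, 1.0]
grip_width: 1.001
```

{"method": "jog_arm", "body": {
  "deltas": [0,0,0,0,0,0,0,0,0,0,0,0,0,0,0,0,0,0,0,0,0,0,0,0,0,0,0,0,0,0]
}}

```text
clock: 8.2
position: [0.5549, 0.1988, 0.0989]
orientation: [37.5, 89.9, 20.5]
force: [-0.2, -0.5, -0.3]
grip_width: 0.999
```

Run:
```python
from h import *
print(bot.get_obs()["position"],delta([.5535,.1987,.097],down(73.2)))
save("w8.png",bot.camera("wrist"));save("s8.png",bot.camera("side"),(150,90,320,220),4)
```

```text
[0.55489381 0.1988028  0.09886206] (array([ 1.9, -0.5, -1.3]), array([-0.0027,  0.0016, -0.0012]))
```

View pics/w8.png

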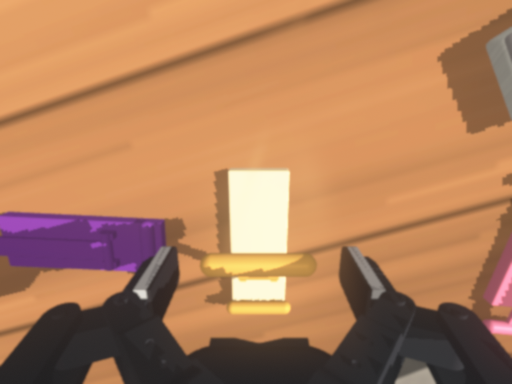

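View pics/s8.png

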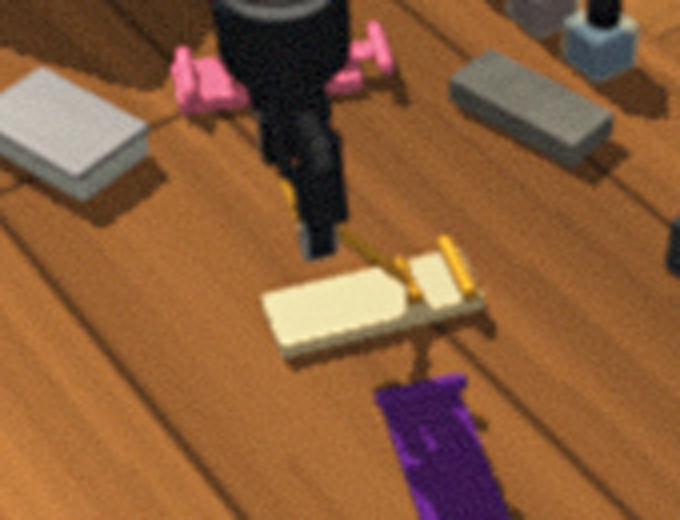

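The bar is centred between the pads at row 264, the same place as in the first grasp. I'll close at 20 N and rotate about the hinge.

{"method": "jog_arm", "body": {
  "deltas": [0,0,0,0,0,0,0,0,0,0,0,0,0,0,0,0,0,0,0,0,0,0,0,0,0,0,0,0,0,0],
  "gripper": 0.5,
  "squeeze": 20
}}

```text
clock: 8.8
position: [0.5536, 0.1987, 0.0979]
orientation: [-154.3, 89.9, -171.3]
force: [-2.8, 0.9, 3.1]
grip_width: 0.679
```

{"method": "jog_arm", "body": {
  "deltas": [-3.4,0,4.1,0,0.05,0,-6.7,0,8.4,0,0.1,0,-9.7,0,12.8,0,0.15,0,-11.4,0,15.5,0,0.18,0,-11.4,0,15.5,0,0.18,0]
}}

```text
clock: 9.3
position: [0.571, 0.1931, 0.109]
orientation: [179.8, 79.8, 162.7]
force: [1.3, 0.1, -1.8]
grip_width: 0.677
```

Run:
```python
from h import *
o=bot.get_obs();print(o["position"],o["force"],o["grip_width"])
save("s9.png",bot.camera("side"),(150,90,320,220),4)
```

```text
[0.57098019 0.19310401 0.10896701] [ 1.26757251  0.13530501 -1.81898276] 0.676990650299322
```

View pics/s9.png

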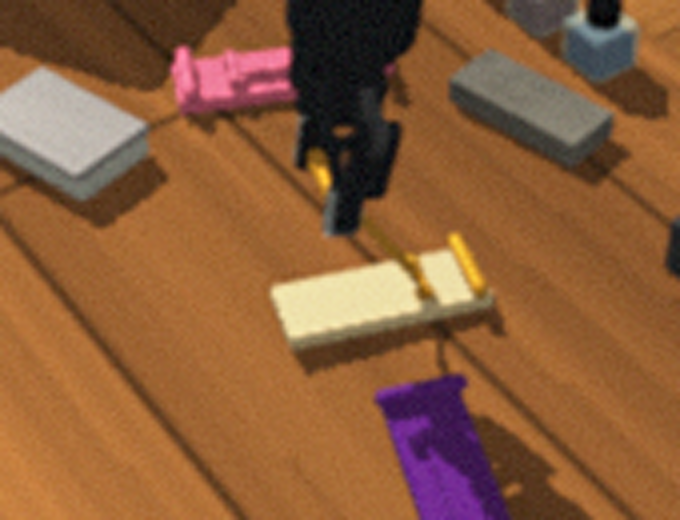

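{"method": "jog_arm", "body": {
  "deltas": [2,0,-2,0,-0.03,0,3,0,-2,0,-0.04,0,3,0,-2,0,-0.04,0,3,0,-2,0,-0.04,0,3,0,-2,0,-0.04,0]
}}

```text
clock: 9.85
position: [0.5664, 0.195, 0.1068]
orientation: [-179.9, 82.0, 163.2]
force: [-0.8, 0.4, 0.1]
grip_width: 0.675
```

{"method": "jog_arm", "body": {
  "deltas": [0,0,0,0,0,0,0,0,0,0,0,0,0,0,0,0,0,0,0,0,0,0,0,0,0,0,0,0,0,0],
  "gripper": 0
}}

```text
clock: 10.35
position: [0.5669, 0.1948, 0.1067]
orientation: [179.9, 82.0, 163.0]
force: [-0.3, 0.0, 0.2]
grip_width: 0.998
```

{"method": "jog_arm", "body": {
  "deltas": [-15,0,0,0,0,0,-40,0,0,0,0,0,-65,0,0,0,0,0,-85,0,0,0,-0.03,0,-90,0,0,0,-0.1,0]
}}

```text
clock: 10.85
position: [0.5828, 0.1907, 0.1996]
orientation: [172.5, 88.2, 155.4]
force: [1.1, 0.2, 0.4]
grip_width: 1.001
```

{"method": "jog_arm", "body": {
  "deltas": [0,0,0,0,-0.04,0,0,0,0,0,-0.04,0,0,0,0,0,-0.04,0,0,0,0,0,-0.04,0,0,0,0,0,-0.04,0]
}}

```text
clock: 11.35
position: [0.5792, 0.1907, 0.1957]
orientation: [-128.9, 90.0, -145.9]
force: [-0.4, -0.5, 0.1]
grip_width: 0.995
```

Run:
```python
from h import *
o=bot.get_obs();print(o["position"],o["orientation"],Ro.from_euler("xyz",o["orientation"],degrees=True).as_matrix().round(3))
mw=bot.camera_model("wrist");w=bot.camera("wrist");s=bot.camera("side");t=bot.camera("top")
np.savez("m10.npz",**mw)
save("w10.png",w,(195,130,325,280),4);save("s10.png",s,(190,100,290,190),7);save("t10.png",t,(150,110,320,240),4)
```

```text
[0.57922219 0.19073485 0.19565657] [-128.87200643   89.98680116 -145.8696217 ] [[-0.     0.292  0.956]
 [-0.     0.956 -0.292]
 [-1.    -0.    -0.   ]]
```

View pics/w10.png

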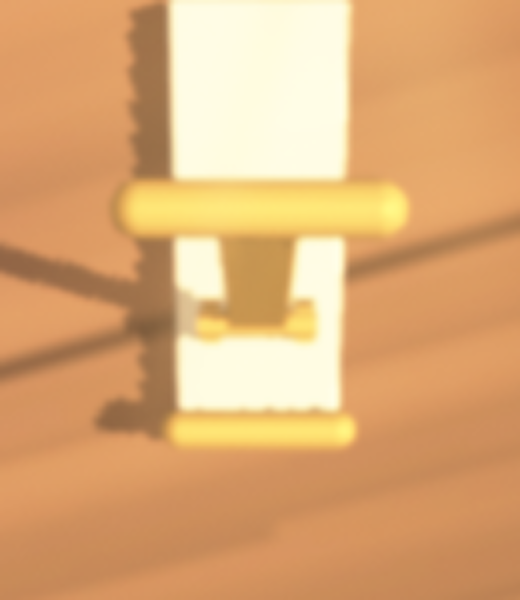

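View pics/s10.png

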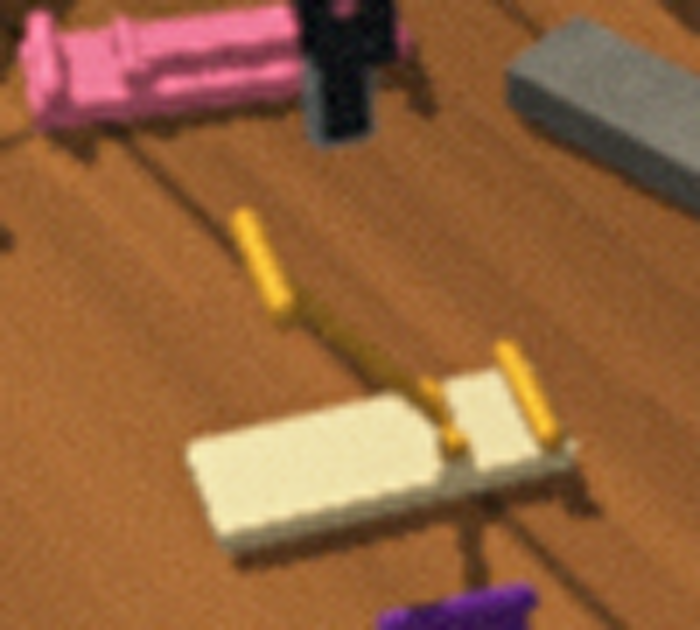

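View pics/t10.png

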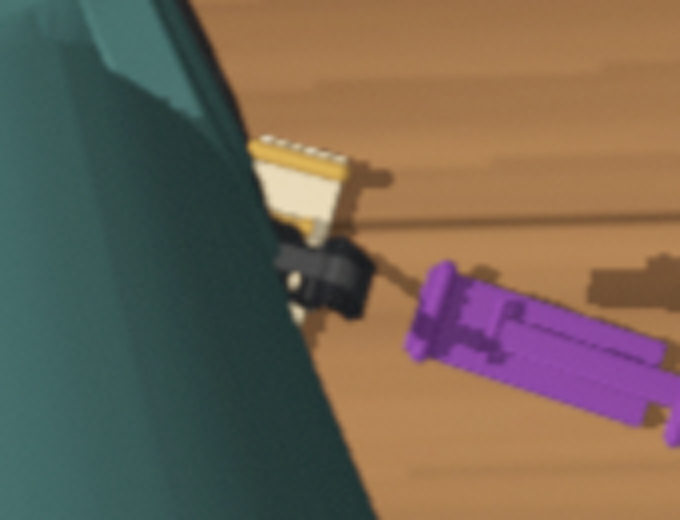

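The wrist crop puts the foot at (264,209) and the rod at (262,431); the side crop puts the foot at (264,262) and the rod at (529,396).

Run:
```python
from h import *
mw=dict(np.load("m10.npz")); ms=bot.camera_model("side");mt=bot.camera_model("top")
fw,rw=(260.6,181.9),(260.1,237.4); fs,rs=np.array((227.3,137.0))-.1,np.array((265.1,156.1))-.1
F=tri(mw,fw,ms,fs);R=tri(mw,rw,ms,rs);ex=np.array([.956,-.292,0])
print(F,R,ray(mw,rw,.018),ray(mt,(150+300/4-.4,110+160/4-.4),.022),"rel",(F-R)@ex*1000,(F-R)[2]*1000)
R=(ray(mw,rw,.018)+ray(ms,rs,.018))/2
for nm,m,r,f in(("w",mw,rw,fw),("s",ms,rs,fs)):
  R=ray(m,r,.018)
  for a in (.85,.9,.95,1.,1.05):
    P=R+ex*(-35-114*np.cos(a))/1000; P[2]=.018+.114*np.sin(a); print(nm,a,proj(m,P),f)
```

```text
[0.56276789 0.19683931 0.11530303] [0.65882338 0.16776915 0.01787725] [0.65710142 0.16804877 0.018     ] [0.65701344 0.16574028 0.022     ] rel -100.31753465264649 97.42577964678436
w 0.85 [260.65964708 166.9237074 ] (260.6, 181.9)
w 0.9 [260.67587203 173.20194031] (260.6, 181.9)
w 0.95 [260.69036912 179.72677352] (260.6, 181.9)
w 1.0 [260.70300889 186.4642351 ] (260.6, 181.9)
w 1.05 [260.71367575 193.37703252] (260.6, 181.9)
s 0.85 [223.36154398 141.32058736] [227.2 136.9]
s 0.9 [224.97341707 139.81956665] [227.2 136.9]
s 0.95 [226.66590597 138.36544759] [227.2 136.9]
s 1.0 [228.43409147 136.96301898] [227.2 136.9]
s 1.05 [230.27272522 135.61691377] [227.2 136.9]
```

The foot now measures z 0.115, and the leg comes out at about 0.97–1.0 rad. To be sure of the stop I'll make one more pass and look for the tail lifting.

{"method": "jog_arm", "body": {
  "deltas": [10,1,-16,0,0,0,35,1,-16,0,0,0,60,1,-16,0,0,0,82,1,-16,0,0,0,90,1,-16,0,0,0],
  "gripper": 0
}}

```text
clock: 12.0
position: [0.5624, 0.1962, 0.1036]
orientation: [-139.8, 89.8, -156.7]
force: [-0.1, 1.0, -0.6]
grip_width: 0.997
```

{"method": "jog_arm", "body": {
  "deltas": [0,0,0,0,0,0,0,0,0,0,0,0,0,0,0,0,0,0,0,0,0,0,0,0,0,0,0,0,0,0]
}}

```text
clock: 12.5
position: [0.5642, 0.197, 0.1066]
orientation: [35.2, 89.9, 18.3]
force: [-0.3, -0.2, 0.2]
grip_width: 0.998
```

Run:
```python
from h import *
print(bot.get_obs()["position"],delta([.5628,.1968,.105],down(73)))
save("w11.png",bot.camera("wrist"))
```

```text
[0.56417376 0.19695189 0.1066229 ] (array([ 1.6, -0.5, -1.3]), array([ 0.0009,  0.0013, -0.0009]))
```

View pics/w11.png

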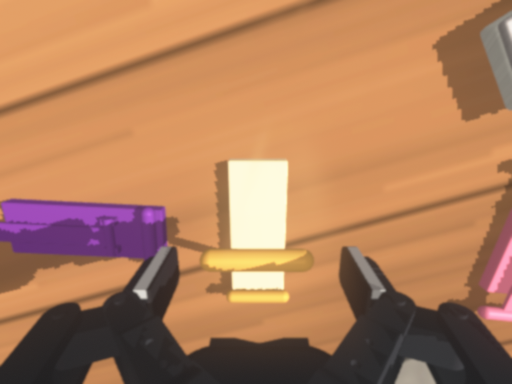

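The bar is centred at row 260, so I'll grip it and rotate past the stop.

{"method": "jog_arm", "body": {
  "deltas": [0,0,0,0,0,0,0,0,0,0,0,0,0,0,0,0,0,0,0,0,0,0,0,0,0,0,0,0,0,0],
  "gripper": 0.5,
  "squeeze": 30
}}

```text
clock: 13.05
position: [0.563, 0.1971, 0.106]
orientation: [-163.6, 89.9, 179.4]
force: [-2.1, -0.2, 4.6]
grip_width: 0.667
```

{"method": "jog_arm", "body": {
  "deltas": [-3,0,4.4,0,0.05,0,-5.8,0,8.9,0,0.1,0,-8.3,0,13.5,0,0.15,0,-8.3,0,13.5,0,0.15,0,-8.3,0,13.5,0,0.15,0]
}}

```text
clock: 13.55
position: [0.5771, 0.1922, 0.1135]
orientation: [-180.0, 81.5, 163.0]
force: [0.7, -0.2, -2.7]
grip_width: 0.668
```

Run:
```python
from h import *
o=bot.get_obs();print(o["position"],o["force"],o["grip_width"])
save("s12.png",bot.camera("side"),(190,100,290,190),7)
```

```text
[0.57712991 0.19221846 0.11349211] [ 0.66971655 -0.22062929 -2.67120764] 0.6683668352077661
```

View pics/s12.png

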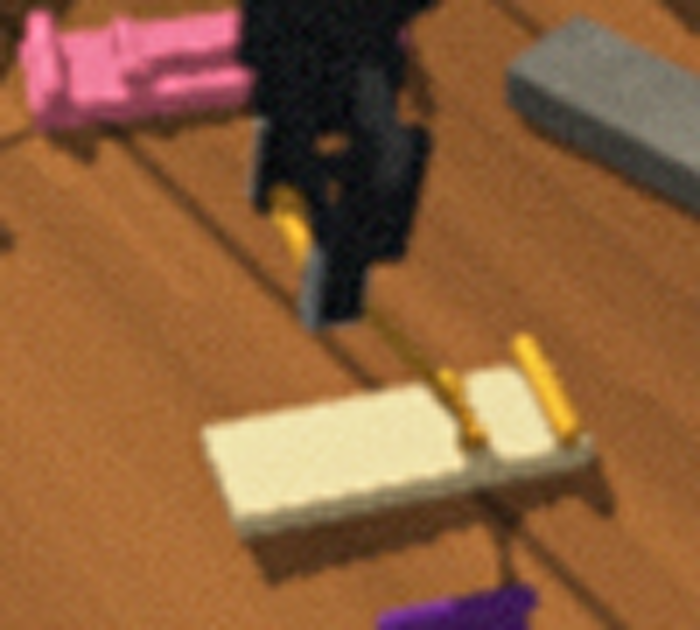

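The tail has clearly lifted, with a shadow gap under it and the force showing the chart's weight, so the leg is at its stop. I'll lower gently and release.

{"method": "jog_arm", "body": {
  "deltas": [1.5,0,-1,0,-0.02,0,3,0,-2,0,-0.04,0,4,0,-3,0,-0.05,0,4,0,-3,0,-0.05,0,4,0,-3,0,-0.05,0]
}}

```text
clock: 14.1
position: [0.5722, 0.1944, 0.1108]
orientation: [-179.7, 84.2, 163.4]
force: [-0.4, -0.6, 1.0]
grip_width: 0.665
```

{"method": "jog_arm", "body": {
  "deltas": [0,0,0,0,0,0,0,0,0,0,0,0,0,0,0,0,0,0,0,0,0,0,0,0,0,0,0,0,0,0],
  "gripper": 0
}}

```text
clock: 14.6
position: [0.5734, 0.1938, 0.1106]
orientation: [179.9, 84.3, 163.0]
force: [-0.4, -0.2, 0.0]
grip_width: 0.998
```

{"method": "jog_arm", "body": {
  "deltas": [-15,0,0,0,0,0,-40,0,0,0,0,0,-65,0,0,0,0,0,-85,0,0,0,-0.03,0,-90,0,0,0,-0.1,0]
}}

```text
clock: 15.1
position: [0.5858, 0.1908, 0.204]
orientation: [27.8, 89.5, 10.6]
force: [0.5, -0.0, -1.2]
grip_width: 0.998
```

{"method": "jog_arm", "body": {
  "deltas": [0,0,10,0,0,0,0,0,20,0,0,0,0,0,20,0,0,0,0,0,20,0,0,0,0,0,20,0,0,0]
}}

```text
clock: 15.6
position: [0.6008, 0.185, 0.1994]
orientation: [-149.3, 89.9, -166.3]
force: [0.1, 0.3, -0.3]
grip_width: 1.0
```

Run:
```python
from h import *
o=bot.get_obs();print(o["position"],o["orientation"],Ro.from_euler("xyz",o["orientation"],degrees=True).as_matrix().round(3))
mw=bot.camera_model("wrist");w=bot.camera("wrist");s=bot.camera("side")
np.savez("m13.npz",**mw)
save("w13.png",w,(195,110,325,260),4);save("s13.png",s,(190,100,290,190),7)
```

```text
[0.60082996 0.18501184 0.19938814] [-149.26202019   89.90962185 -166.25068317] [[-0.002  0.292  0.956]
 [-0.     0.956 -0.292]
 [-1.    -0.001 -0.001]]
```

View pics/w13.png

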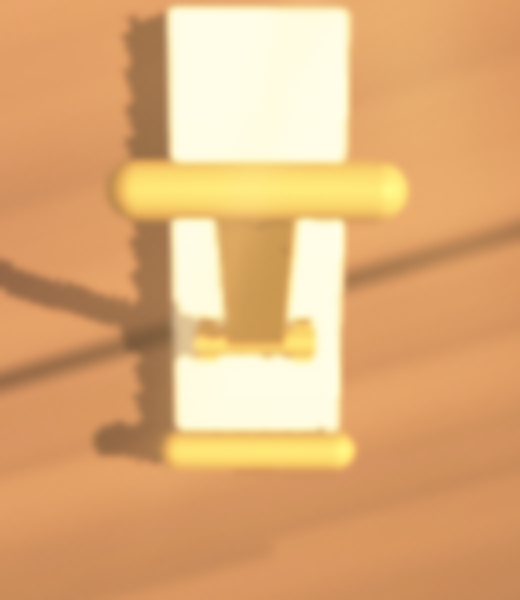

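View pics/s13.png

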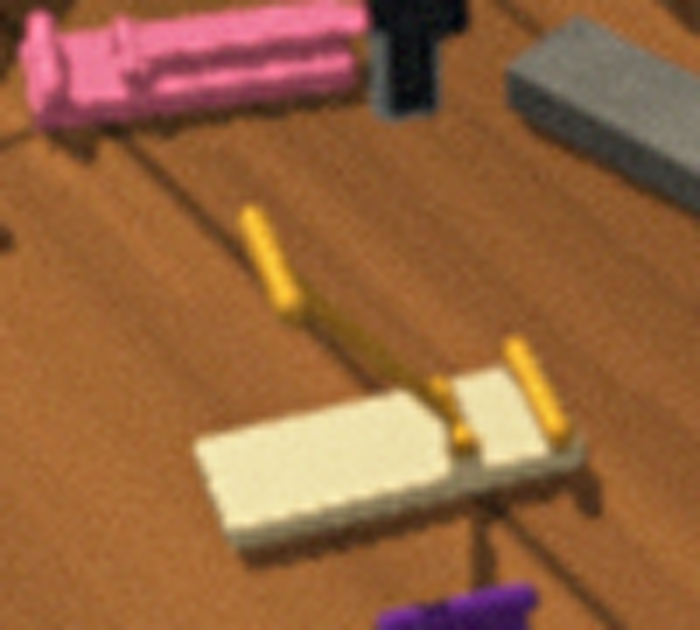

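The leg's image geometry is unchanged from the previous pass (side view foot–rod (−266,−131) against (−265,−134)), so it was already at the stop. Next, the rod grasp.

Run:
```python
from h import *
mw=dict(np.load("m13.npz")); ms=bot.camera_model("side")
f=lambda p,s,o:(p[0]/s+o[0]-.4,p[1]/s+o[1]-.4)
rw,fw=f((260,450),4,(195,110)),f((262,190),4,(195,110)); rs,fs=f((538,392),7,(190,100)),f((272,261),7,(190,100))
F=tri(mw,fw,ms,fs);R=tri(mw,rw,ms,rs);Rw=ray(mw,rw,.018)
print(F,R,Rw,ray(ms,rs,.018))
print(bot.get_obs()["position"],delta([.659,.1675,.06],down(73)))
```

```text
[0.5657901  0.19611115 0.11460647] [0.66230304 0.16677194 0.01786116] [0.66004695 0.16726329 0.018     ] [0.66457011 0.16699265 0.018     ]
[0.60061964 0.18531289 0.1995755 ] (array([1.395e+02, 1.000e-01, 6.120e+01]), array([ 0.0008, -0.001 ,  0.0006]))
```

{"method": "jog_arm", "body": {
  "deltas": [0,0,30,0,0,0,10,0,62,0,0,0,50,0,62,0,0,0,90,0,62,0,0,0,130,0,62,0,0,0]
}}

```text
clock: 16.2
position: [0.6605, 0.1674, 0.0689]
orientation: [45.4, 90.0, 28.4]
force: [-0.1, 0.1, -0.8]
grip_width: 1.001
```

{"method": "jog_arm", "body": {
  "deltas": [10,0,0,0,0,0,10,0,0,0,0,0,10,0,0,0,0,0,10,0,0,0,0,0,10,0,0,0,0,0]
}}

```text
clock: 16.7
position: [0.6617, 0.1678, 0.0624]
orientation: [32.3, 89.8, 15.4]
force: [-0.2, -0.5, 0.5]
grip_width: 1.007
```

Run:
```python
from h import *
print(bot.get_obs()["position"],bot.get_obs()["force"],delta([.6605,.1672,.012],down(73)))
m=bot.camera_model("wrist");save("w14.png",bot.camera("wrist"))
for y in (-.03,0,.03): print(proj(m,np.array([.6605,.1672,.018])+y*np.array([.292,.956,0])))
```

```text
[0.661693   0.16779905 0.0623891 ] [-0.15841547 -0.51349872  0.52576974] (array([50.4, -1. , -1.1]), array([ 0.0009,  0.0033, -0.0021]))
[214.91511807 222.35317376]
[258.01415664 222.34287726]
[301.08697103 222.33258702]
```

View pics/w14.png

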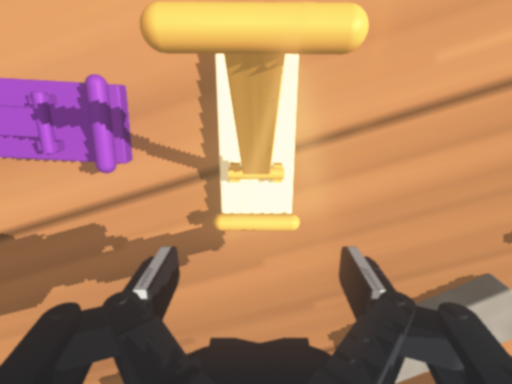

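The rod is at row 222, columns 215–300, as predicted. The wrist camera will sit close above the raised foot, so I'll tilt the tool 0.2 rad forward while descending to clear it.

{"method": "jog_arm", "body": {
  "deltas": [5,-1,-1,0,0.1,0,15,-1,-2,0,0.2,0,30,-1,-2,0,0.2,0,42,-1,-2,0,0.2,0,49,-1,-2,0,0.2,0]
}}

```text
clock: 17.25
position: [0.6559, 0.1675, 0.0097]
orientation: [-179.6, 78.4, 163.5]
force: [-0.3, 0.2, -0.0]
grip_width: 1.001
```

{"method": "jog_arm", "body": {
  "deltas": [0,0,0,0,0,0,0,0,0,0,0,0,0,0,0,0,0,0,0,0,0,0,0,0,0,0,0,0,0,0]
}}

```text
clock: 17.75
position: [0.6584, 0.1672, 0.0117]
orientation: [179.9, 78.6, 162.9]
force: [-0.2, -0.2, 0.8]
grip_width: 0.999
```

Run:
```python
from h import *
o=bot.get_obs();print(o["position"],o["orientation"],o["force"])
save("w15.png",bot.camera("wrist"))
save("s15.png",bot.camera("side"),(170,80,310,190),5)
```

```text
[0.65836154 0.16716134 0.01172948] [179.88406066  78.60084199 162.94930273] [-0.15421909 -0.21841894  0.79277047]
```

View pics/w15.png

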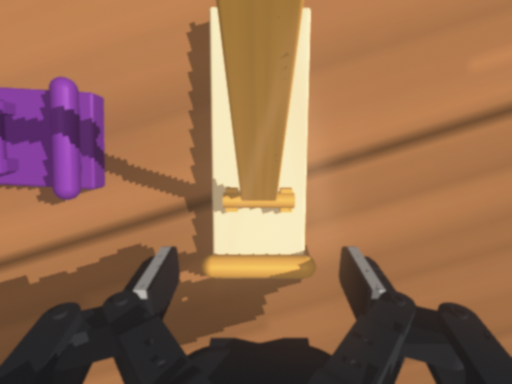

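View pics/s15.png

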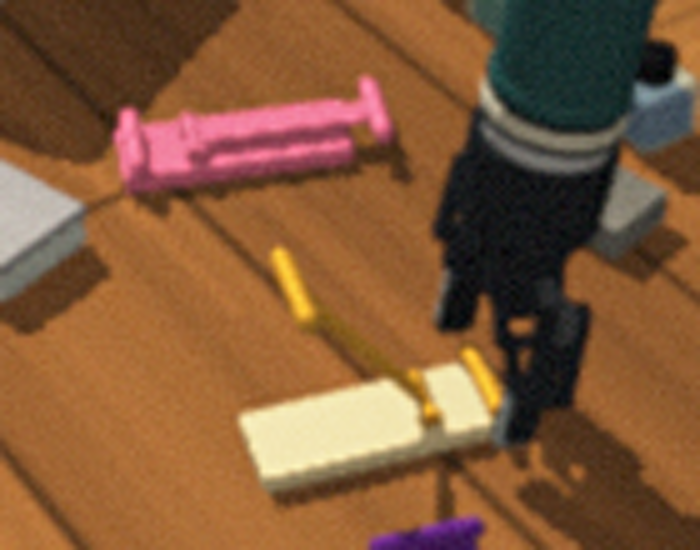

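The rod is centred between the pads at row 265 and the tool clears the leg. I'll close on it, then tip the board up along the arc about its bottom edge.

{"method": "jog_arm", "body": {
  "deltas": [0,0,0,0,0,0,0,0,0,0,0,0,0,0,0,0,0,0,0,0,0,0,0,0,0,0,0,0,0,0],
  "gripper": 0.5,
  "squeeze": 25
}}

```text
clock: 18.35
position: [0.6583, 0.1669, 0.0118]
orientation: [180.0, 78.6, 163.0]
force: [-1.7, -1.0, 6.2]
grip_width: 0.674
```

{"method": "jog_arm", "body": {
  "deltas": [-10.7,0,-4.3,0,-0.04,0,-20.8,0,-9.4,0,-0.08,0,-30.5,0,-15.5,0,-0.12,0,-39.7,0,-22.4,0,-0.16,0,-48.2,0,-30,0,-0.2,0]
}}

```text
clock: 18.85
position: [0.6389, 0.1726, 0.0641]
orientation: [3.9, 89.9, -13.0]
force: [-0.5, 0.0, -2.4]
grip_width: 0.671
```

Run:
```python
from h import *
o=bot.get_obs();print(o["position"],o["orientation"],o["force"],o["grip_width"])
save("s16.png",bot.camera("side"),(170,80,310,190),5)
```

```text
[0.6388871  0.17259782 0.06413774] [  3.92317658  89.89680041 -13.03182916] [-0.51377386  0.04383504 -2.44563293] 0.6711955559286412
```

View pics/s16.png

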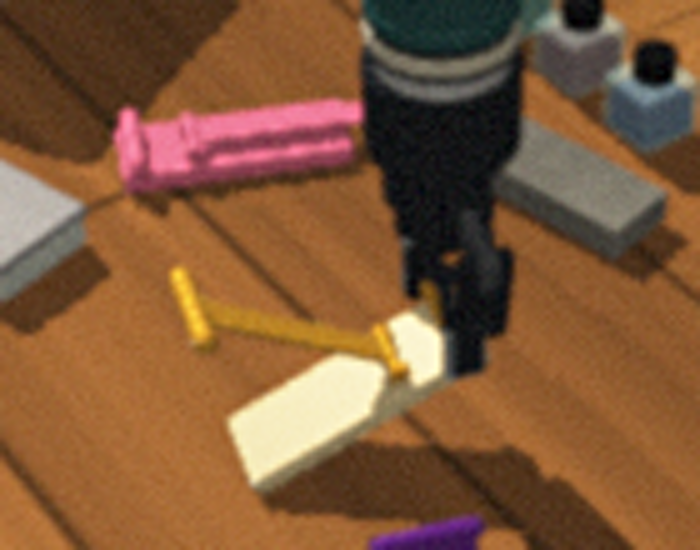

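{"method": "jog_arm", "body": {
  "deltas": [-9.4,0,-6.6,0,-0.04,0,-18.1,0,-14,0,-0.08,0,-26.2,0,-22.2,0,-0.12,0,-33.4,0,-31,0,-0.16,0,-40,0,-40.4,0,-0.2,0]
}}

```text
clock: 19.4
position: [0.6001, 0.1845, 0.1039]
orientation: [-0.1, 78.5, -17.0]
force: [-0.2, 0.3, -2.9]
grip_width: 0.672
```

Run:
```python
from h import *
o=bot.get_obs();print(o["position"],o["orientation"],o["force"],o["grip_width"])
save("s17.png",bot.camera("side"),(170,80,310,190),5)
```

```text
[0.60006071 0.18446245 0.10394235] [-5.19577778e-02  7.85022873e+01 -1.70118916e+01] [-0.18951181  0.2977805  -2.92257557] 0.6718629762961974
```

View pics/s17.png

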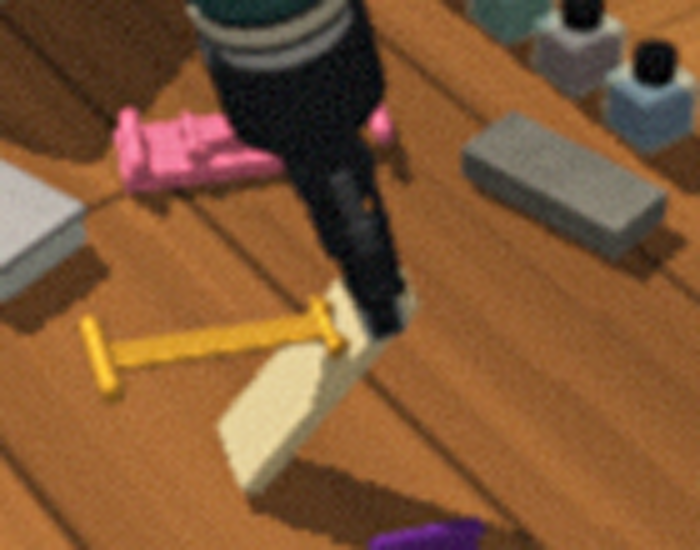

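{"method": "jog_arm", "body": {
  "deltas": [-7.5,0,-8.7,0,-0.02,0,-14.3,0,-17.9,0,-0.04,0,-20.1,0,-27.8,0,-0.06,0,-25.3,0,-38,0,-0.08,0,-29.4,0,-48.7,0,-0.1,0]
}}

```text
clock: 19.95
position: [0.5491, 0.2002, 0.123]
orientation: [-0.1, 72.8, -17.1]
force: [0.9, -0.0, -2.3]
grip_width: 0.671
```

Run:
```python
from h import *
o=bot.get_obs();print(o["position"],o["orientation"],o["force"],o["grip_width"],o["qpos"])
save("s18.png",bot.camera("side"),(150,80,310,200),4.5)
```

```text
[0.54913301 0.20018348 0.12302129] [ -0.11454214  72.81198093 -17.06354897] [ 0.85375405 -0.01803923 -2.27066956] 0.6707231849625163 [-44.79415803  32.06635338  18.76546357 124.95432538  11.92966681
  12.73386314  31.9178282 ]
```

View pics/s18.png

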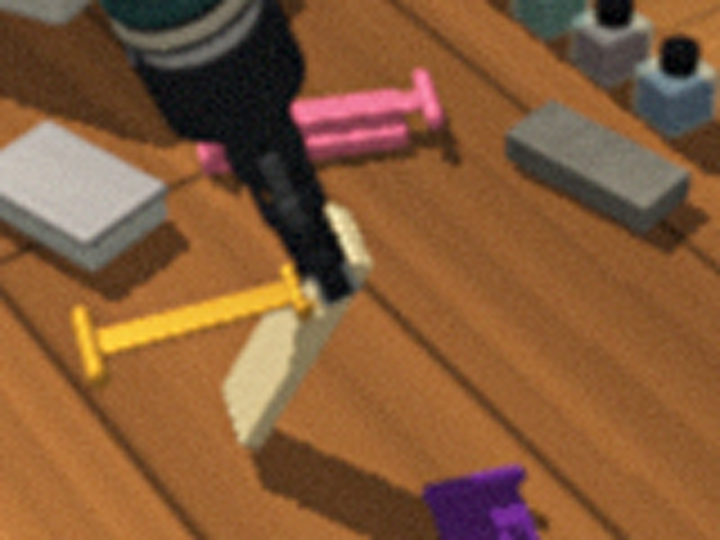

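The pad friction keeps the board hanging at about 58°, and joint 6 is near its limit this close in. The chart can stand anywhere, so I'll carry it outward, where the tool has room to tilt, and turn it upright with the tool at the lowest squeeze.

{"method": "jog_arm", "body": {
  "deltas": [-11.4,0,14,0,0,0,-7.3,0,44,0,-0.05,0,1.6,0,73,0,-0.12,0,10.5,0,101,0,-0.2,0,19.4,0,130,0,-0.3,0],
  "squeeze": 20
}}

```text
clock: 20.5
position: [0.6494, 0.166, 0.1416]
orientation: [-1.5, 60.5, -18.6]
force: [-0.9, -1.0, -2.5]
grip_width: 0.675
```

Run:
```python
from h import *
o=bot.get_obs();print(o["position"],o["orientation"],o["force"],o["grip_width"],o["qpos"])
save("s19.png",bot.camera("side"),(150,60,340,200),4)
```

```text
[0.64937767 0.16600649 0.14161054] [ -1.49214485  60.51477078 -18.63653589] [-0.85167596 -1.02639622 -2.48794855] 0.6745802331863472 [-49.17657119  36.97072779  30.83022472 121.0604432   29.86481767
   5.410035    16.50102005]
```

View pics/s19.png

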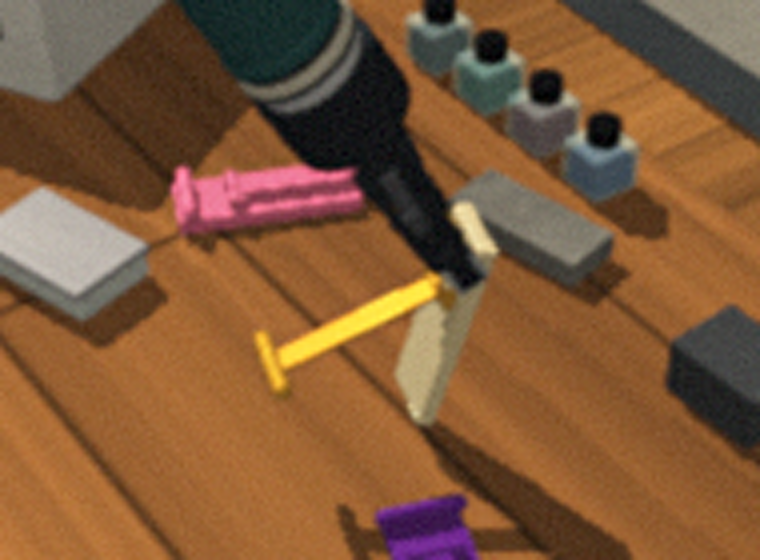

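The board is now at about 80° (side view: top at (475,225), bottom at (420,415)). Joint 6 is at its limit, so I'll move farther out.

```bash
cat >> h.py <<'E'
def tilt(yaw_y,t): return down(yaw_y)*Ro.from_rotvec([0,t,0])
E
python3 - <<'E'
from h import *
p,r,o=cur(); ex=np.array([.956,-.292,0])
for t in (-.52,-.6,-.7): print(t,delta(p+.075*ex,tilt(73,t)))
print(delta([.721,.1444,.142],tilt(73,-.6)))
E
```

```text
-0.52 (array([36.8,  0.5, 65.3]), array([ 0.0023, -0.0069,  0.0159]))
-0.6 (array([36.8,  0.5, 65.3]), array([ 0.0029, -0.0869,  0.0158]))
-0.7 (array([36.8,  0.5, 65.3]), array([ 0.0037, -0.1869,  0.0157]))
(array([36.4,  1.6, 66.2]), array([ 0.0029, -0.0869,  0.0158]))
```

{"method": "jog_arm", "body": {
  "deltas": [7,0.3,13,0,0,0,15,0.6,26,0,0,0.005,22,1,39,0,-0.03,0.01,29,1.3,52,0.003,-0.06,0.016,36.5,1.6,66,0.003,-0.09,0.016]
}}

```text
clock: 21.05
position: [0.705, 0.1481, 0.1421]
orientation: [-0.3, 57.2, -17.4]
force: [1.7, 0.1, -2.1]
grip_width: 0.671
```

Run:
```python
from h import *
o=bot.get_obs();print(o["position"],o["orientation"],o["force"],o["grip_width"],o["qpos"])
save("s20.png",bot.camera("side"),(180,60,340,190),4.5)
save("t20.png",bot.camera("top"),(150,60,320,230),3.5)
```

```text
[0.70501873 0.14808587 0.14208685] [ -0.29601478  57.24236644 -17.39437893] [ 1.69063876  0.05024247 -2.05522454] 0.6712856608937142 [-43.96661898  38.83723869  28.58730144 117.15068111  58.16922601
   4.58971607  -9.22540317]
```

View pics/s20.png

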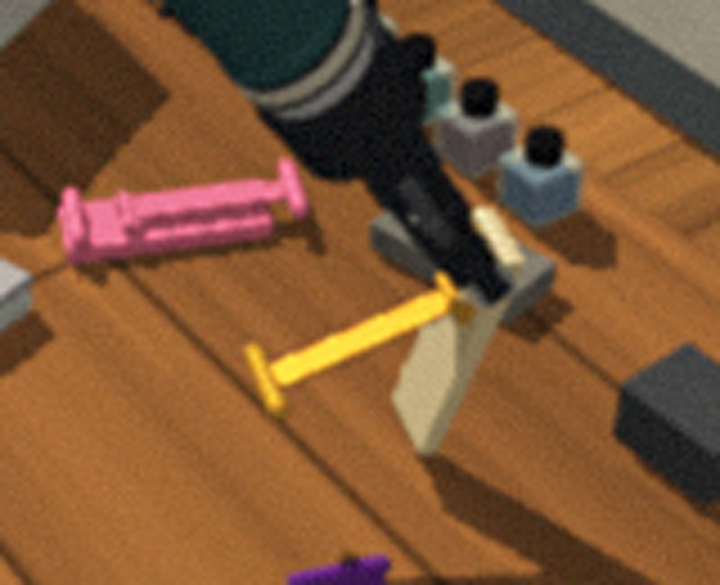

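View pics/t20.png

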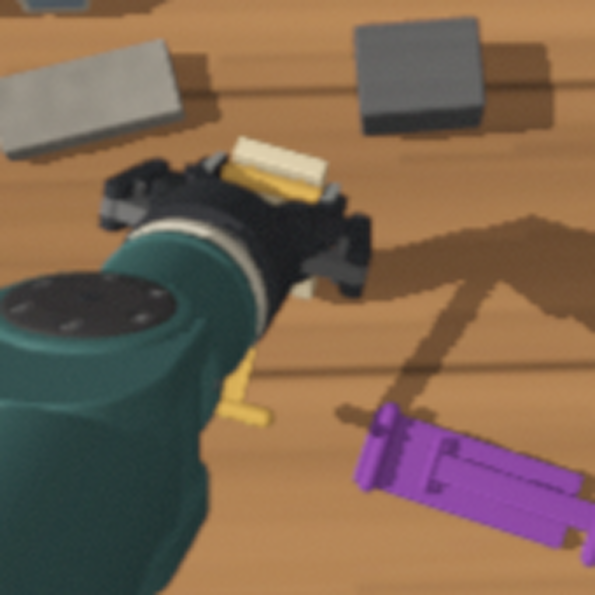

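```bash
cat >> h.py <<'E'
ex=np.array([.956,-.292,0]); ey=np.array([.292,.956,0])
def edge(m,uvs,off,p0):
    # intersect rays with plane through p0+off*ey with normal ey -> (along ex rel p0, z) mm
    c=-m["R"].T@m["t"]; q=np.r_[p0[:2],0]+off*ey; out=[]
    for uv in uvs:
        d=m["R"].T@np.linalg.inv(m["mtx"])@np.array([uv[0],uv[1],1.]); s=((q-c)@ey)/(d@ey); X=c+s*d; out.append([(X-q)@ex*1000,X[2]*1000])
    return np.round(out,1)
E
python3 - <<'E'
from h import *
p,r,o=cur();m=bot.camera_model("side")
e=edge(m,[(180+520/4.5,60+262/4.5),(180+428/4.5,60+455/4.5)],-.025,p); print(e,np.degrees(np.arctan2(*(e[0]-e[1])[[1,0]])),np.linalg.norm(e[0]-e[1]))
print(p, [delta(p+dx*ex+np.array([0,0,dz]),tilt(73,t)) for dx,dz,t in((0,-.015,-.5),(-.02,-.02,-.45))])
E
```

```text
[[ 17.  153. ]
 [-31.6  22.5]] 69.57397523691098 139.25591549374124
[0.70526579 0.14784413 0.14221854] [(array([12.6,  0.1, -8.1]), array([0.0006, 0.0718, 0.004 ])), (array([  6. ,   0. , -27.6]), array([0.0005, 0.1218, 0.004 ]))]
```

The board edge measures 139 mm long at 69.6°, with its bottom 22 mm up. I'll lower it to the desk while easing the tilt.

{"method": "jog_arm", "body": {
  "deltas": [5,0,-3,0,0.02,0.004,10,0,-6,0,0.04,0.004,15,0,-9,0,0.06,0.004,18.5,0,-12,0,0.07,0.004,18.5,0,-12,0,0.07,0.004]
}}

```text
clock: 21.65
position: [0.7049, 0.148, 0.1208]
orientation: [0.2, 61.2, -16.9]
force: [0.0, 0.1, -1.0]
grip_width: 0.67
```

Run:
```python
from h import *
o=bot.get_obs();print(o["position"],o["orientation"],o["force"],o["grip_width"],o["qpos"])
save("s21.png",bot.camera("side"),(180,60,340,190),4.5)
```

```text
[0.70492264 0.14800078 0.1207846 ] [  0.21412627  61.24481695 -16.88886616] [ 0.0275941   0.09385021 -1.03732653] 0.6695023741546121 [-34.85877095  38.27066292  17.12938736 115.2617835   55.36647501
   9.24724786  -3.95974434]
```

View pics/s21.png

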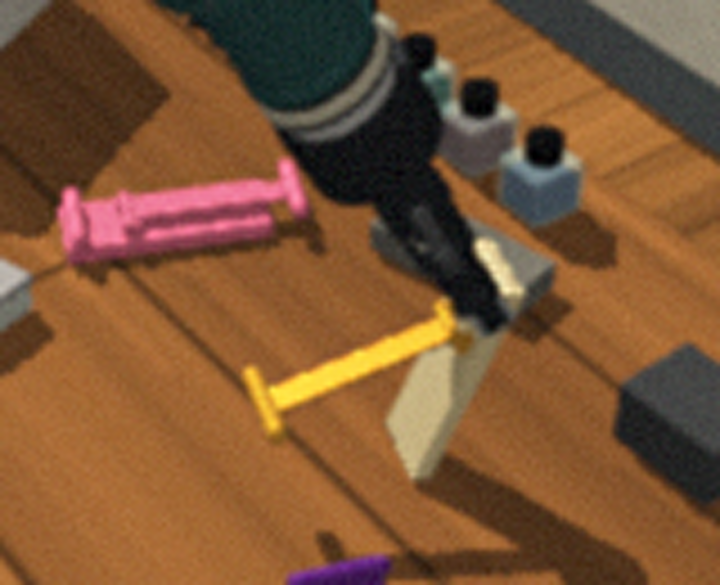

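{"method": "jog_arm", "body": {
  "deltas": [-5.7,0,-8.3,0,0.02,0,-11.4,0,-16.6,0,0.05,0,-16.6,0,-25.1,0,0.08,0,-21.4,0,-33.9,0,0.11,0,-26.8,0,-44.6,0,0.14,0]
}}

```text
clock: 22.2
position: [0.654, 0.1638, 0.1228]
orientation: [0.1, 69.3, -16.9]
force: [0.5, -0.0, -1.4]
grip_width: 0.671
```

Run:
```python
from h import *
o=bot.get_obs();print(o["position"],o["orientation"],o["force"],o["grip_width"],o["qpos"])
save("s22.png",bot.camera("side"),(180,60,340,190),4.5)
```

```text
[0.65400107 0.16377711 0.12281659] [  0.10080331  69.33604787 -16.91567792] [ 0.54704505 -0.02067604 -1.44238993] 0.6714576038912778 [-23.48872533  34.59698581  -0.48059831 115.76558984  45.62321463
  19.19808438   7.06605635]
```

View pics/s22.png

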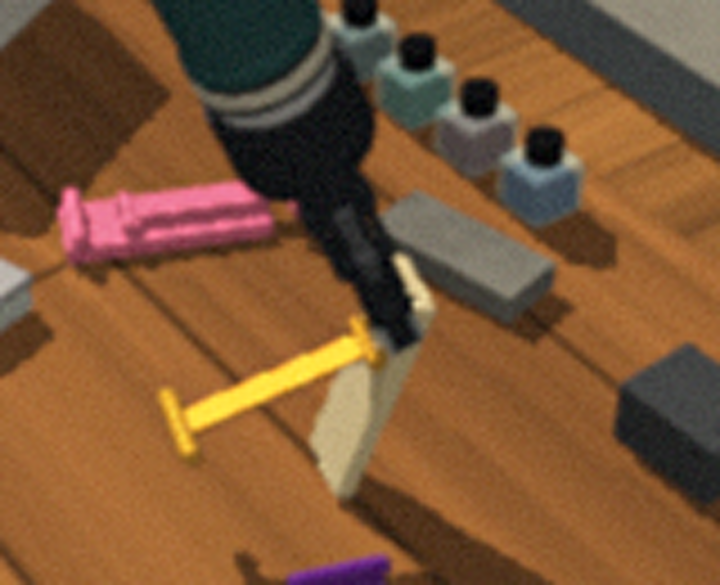

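The bottom slid instead of pivoting, so θ is still about 68°. Gravity won't let the board droop below that, so I'll lift it and turn the tool forward while it slips in the pads. Turning the tool back should then carry the board upright.

{"method": "jog_arm", "body": {
  "deltas": [-7,0,2.5,0,0.05,0,-14,0,5.3,0,0.18,0,-14,0,5.3,0,0.32,0,-14,0,5.3,0,0.46,0,-14,0,5.3,0,0.6,0]
}}

```text
clock: 22.75
position: [0.6555, 0.1631, 0.1385]
orientation: [179.3, 76.1, 162.3]
force: [0.2, 0.4, -2.5]
grip_width: 0.675
```

Run:
```python
from h import *
o=bot.get_obs();print(o["position"],o["orientation"],o["force"],o["grip_width"],o["qpos"])
save("s23.png",bot.camera("side"),(180,60,340,190),4.5)
```

```text
[0.65554414 0.16307321 0.13850354] [179.27532655  76.14515376 162.25979583] [ 0.17037519  0.4096061  -2.50047484] 0.6748864444690923 [  4.11359832  44.53805881 -30.39575171  93.37678357  14.39325228
  58.50680794  43.51653932]
```

View pics/s23.png

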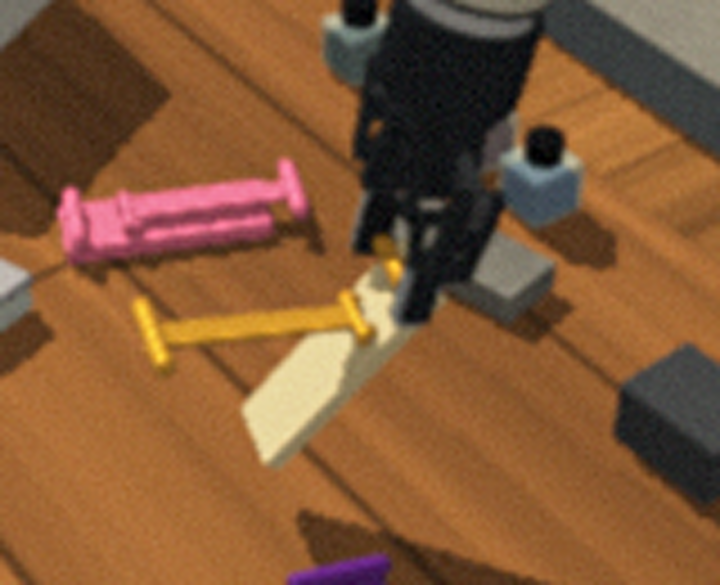

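The board drooped to about 45° and then slipped. I'll turn the tool further forward so it keeps slipping, then rotate back.

{"method": "jog_arm", "body": {
  "deltas": [-4,0,-1,0,0.13,0,-8,0,-2,0,0.26,0,-12,0,-3,0,0.39,0,-14.6,0,-3.6,0,0.52,0,-14.6,0,-3.6,0,0.65,0]
}}

```text
clock: 23.3
position: [0.6557, 0.1638, 0.1522]
orientation: [-180.0, 39.1, 163.0]
force: [0.4, 1.0, -2.4]
grip_width: 0.671
```

Run:
```python
from h import *
o=bot.get_obs();print(o["position"],o["orientation"],o["force"],o["grip_width"],o["qpos"])
save("s24.png",bot.camera("side"),(180,60,340,190),4.5)
```

```text
[0.65566042 0.16381798 0.15223172] [-179.99866844   39.13187909  162.96250958] [ 0.40824363  1.04110437 -2.37072364] 0.6714149281849644 [  7.2648992   60.84774223 -34.16989581  71.13355332  -0.49114712
  96.0469435   50.20733785]
```

View pics/s24.png

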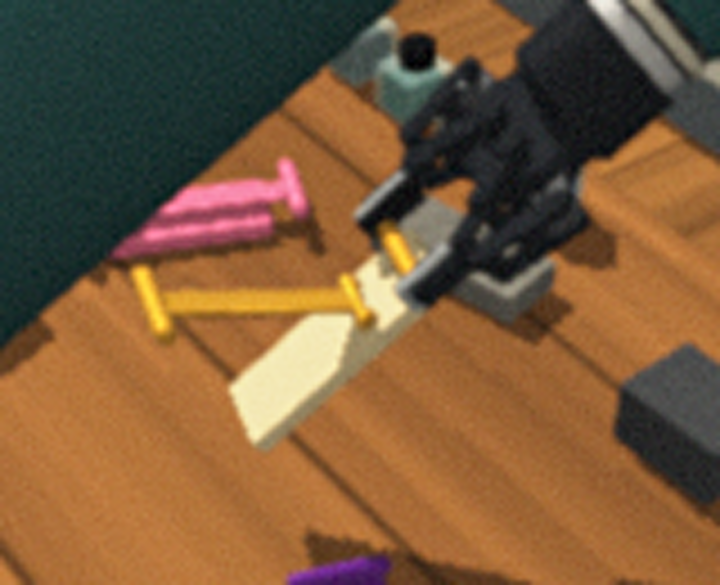

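{"method": "jog_arm", "body": {
  "deltas": [0,0,0,0,-0.13,0,0,0,0,0,-0.26,0,0,0,0,0,-0.39,0,0,0,0,0,-0.52,0,0,0,0,0,-0.65,0]
}}

```text
clock: 23.85
position: [0.6549, 0.1638, 0.1531]
orientation: [179.6, 76.9, 162.6]
force: [-0.2, -0.3, -2.7]
grip_width: 0.669
```

{"method": "jog_arm", "body": {
  "deltas": [0,0,0,0,-0.12,0,0,0,0,0,-0.24,0,0,0,0,0,-0.36,0,0,0,0,0,-0.48,0,0,0,0,0,-0.48,0]
}}

```text
clock: 24.35
position: [0.6488, 0.167, 0.1525]
orientation: [-0.4, 76.2, -16.9]
force: [-0.9, 0.8, -2.5]
grip_width: 0.666
```

Run:
```python
from h import *
o=bot.get_obs();print(o["position"],o["orientation"],o["force"],o["grip_width"],o["qpos"])
save("s25.png",bot.camera("side"),(180,60,340,190),4.5)
```

```text
[0.64884366 0.16702111 0.15251343] [ -0.40386735  76.23638925 -16.88152381] [-0.91177687  0.76853933 -2.4851081 ] 0.6661256759544549 [-11.49096706  33.18710944 -15.07378035 111.00457399  35.04340054
  30.68158045  20.60678303]
```

View pics/s25.png

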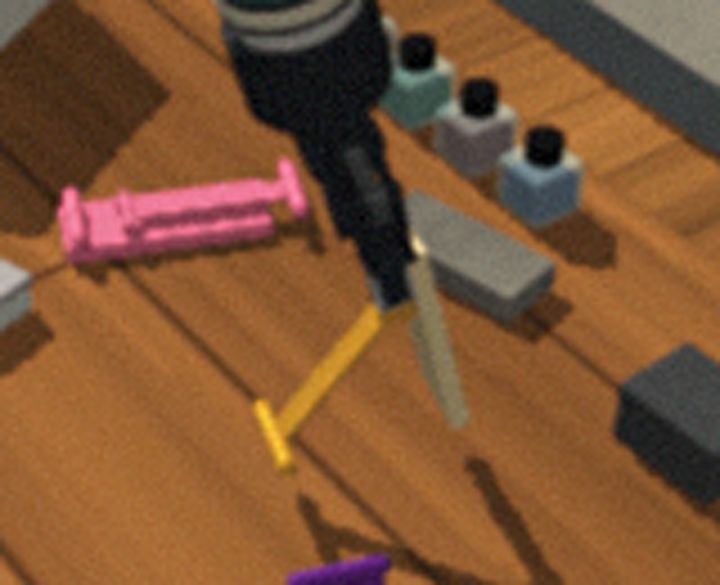

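Run:
```python
from h import *
p,r,o=cur();m=bot.camera_model("side")
e=edge(m,[(180+430/4.5,60+255/4.5),(180+466/4.5,60+418/4.5)],-.025,p); print(e,np.degrees(np.arctan2(*(e[0]-e[1])[[1,0]])),np.linalg.norm(e[0]-e[1]))
# foot -y end
f=edge(m,[(180+287/4.5,60+463/4.5)],-.028,p); print(f)
save("s25z.png",cv2.cvtColor(cv2.imread("pics/s25.png"),cv2.COLOR_BGR2RGB),(200,180,520,500),2)
```

```text
[[ 22.1 170.2]
 [ 48.6  43.7]] 101.83157917874053 129.24588968319262
[[-61.4  45.9]]
```

View pics/s25z.png

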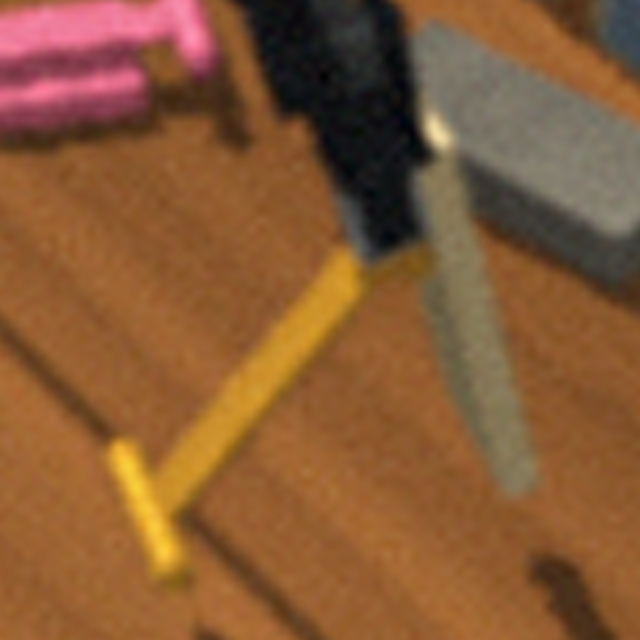

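The board hangs at about 102–105°, with its bottom edge and foot nearly level (43 and 46 mm up) over clear desk. Lowering.

{"method": "jog_arm", "body": {
  "deltas": [6,0,-1.5,0,0,0,12,0,-3,0,0,0,18,0,-4.4,0,0,0,23,0,-5.6,0,0,0,27,0,-6.6,0,0,0]
}}

```text
clock: 24.9
position: [0.6551, 0.163, 0.124]
orientation: [0.2, 76.2, -16.9]
force: [0.0, 0.3, -2.3]
grip_width: 0.67
```

Run:
```python
from h import *
o=bot.get_obs();print(o["position"],o["orientation"],o["force"],o["grip_width"])
save("s26.png",bot.camera("side"),(190,90,310,190),6)
```

```text
[0.65511513 0.16295865 0.12397915] [  0.22005843  76.16472987 -16.87273944] [ 0.01226108  0.31518327 -2.32576724] 0.670366214300514
```

View pics/s26.png

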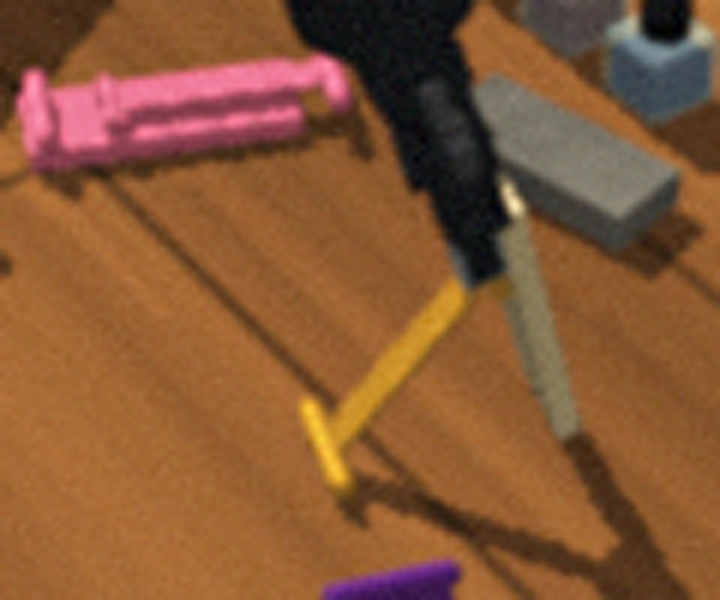

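{"method": "jog_arm", "body": {
  "deltas": [1,0,-0.2,0,0,0,2,0,-0.5,0,0,0,3,0,-0.7,0,0,0,4,0,-1,0,0,0,5,0,-1.2,0,0,0]
}}

```text
clock: 25.45
position: [0.6553, 0.1639, 0.1203]
orientation: [0.4, 76.1, -16.6]
force: [0.6, -0.5, -0.4]
grip_width: 0.671
```

{"method": "jog_arm", "body": {
  "deltas": [1,0,-0.2,0,0,0,1.5,0,-0.4,0,0,0,2,0,-0.5,0,0,0,2,0,-0.5,0,0,0,2,0,-0.5,0,0,0]
}}

```text
clock: 25.95
position: [0.6546, 0.1639, 0.1178]
orientation: [0.3, 76.1, -16.7]
force: [0.5, -0.1, -2.0]
grip_width: 0.668
```

Run:
```python
from h import *
o=bot.get_obs();print(o["position"],o["orientation"],o["force"],o["grip_width"])
save("s27.png",bot.camera("side"),(190,90,310,190),6)
```

```text
[0.65459166 0.16386337 0.11775262] [  0.26552173  76.13201916 -16.74446578] [ 0.53669757 -0.14810228 -2.04403822] 0.667868832346001
```

View pics/s27.png

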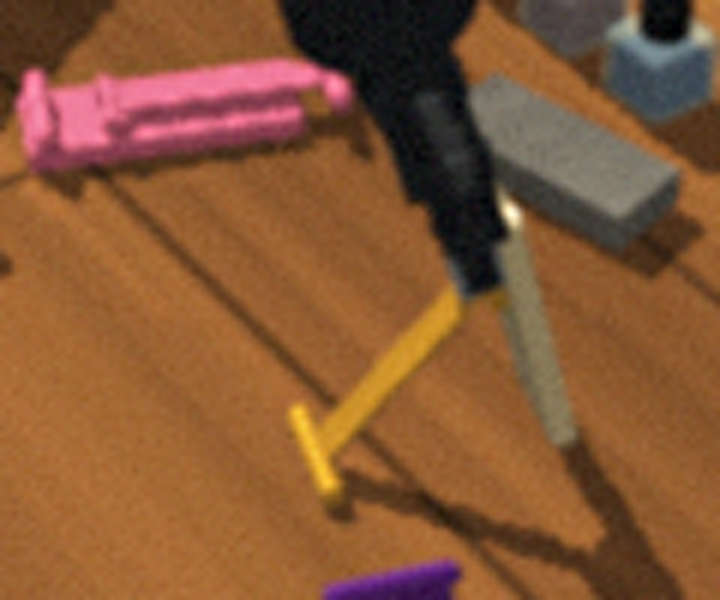

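Run:
```python
from h import *
p,r,o=cur();m=bot.camera_model("side")
for nm,uv,off in (("foot-y end top",(190+333/6,90+488/6),-.028),("foot+y end",(190+299/6,90+410/6),.028),("board bot front corner",(190+576/6,90+438/6),-.025),("board bot back",(190+558/6,90+446/6),-.025),("board top front",(190+522/6,90+222/6),-.025)):
    print(nm,edge(m,[uv],off,p))
save("t27.png",bot.camera("top"),(180,120,300,220),6);save("w27.png",bot.camera("wrist"))
```

```text
foot-y end top [[-61.6  14.6]]
foot+y end [[-59.8   9.4]]
board bot front corner [[53.5  4.4]]
board bot back [[45.   2.1]]
board top front [[ 22.8 138.2]]
```

View pics/t27.png

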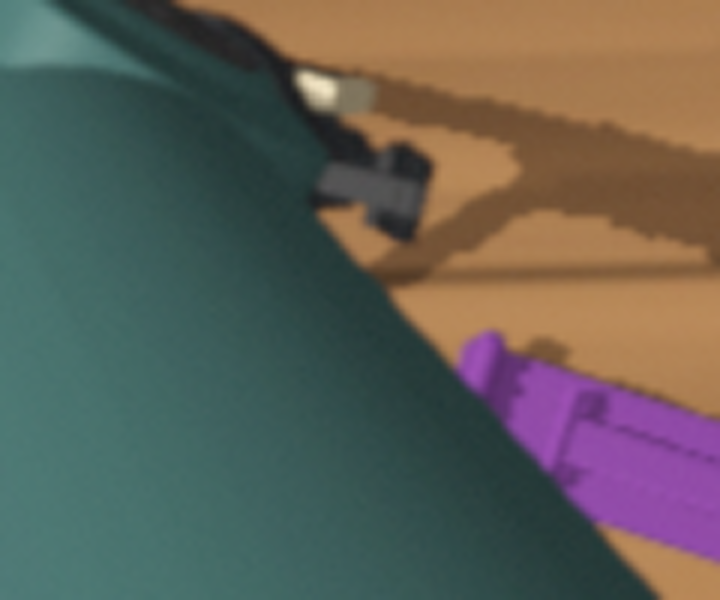

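View pics/w27.png

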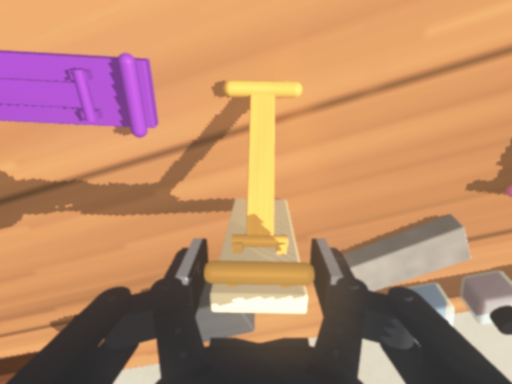

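The board is at about 103°, its bottom edge about 2 mm from the desk by measurement, and the foot centre at about 9–14 mm where 6 is expected. I'll ease back and down a little more, then check.

{"method": "jog_arm", "body": {
  "deltas": [0.3,0,-1.5,0,0,0,0.7,0,-3,0,0,0,1,0,-4.4,0,0,0,1.5,0,-5,0,0,0,1.5,0,-5,0,0,0]
}}

```text
clock: 26.6
position: [0.6517, 0.1651, 0.1164]
orientation: [0.4, 76.0, -16.6]
force: [-0.2, -0.1, 5.4]
grip_width: 0.673
```

Run:
```python
from h import *
p,r,o=cur();print(o["position"],o["force"])
save("s28.png",bot.camera("side"),(190,90,310,190),6)
```

```text
[0.65166685 0.16506697 0.11637503] [-0.24314683 -0.09834359  5.40774221]
```

View pics/s28.png

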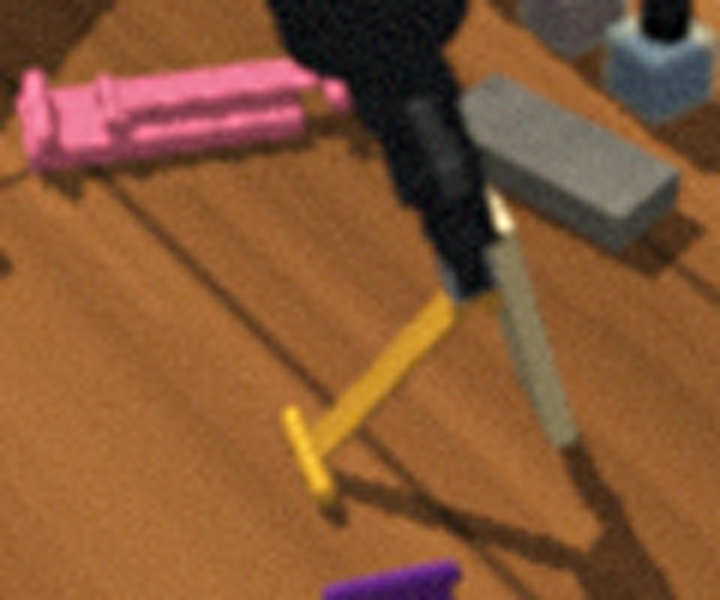

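Force is +5.4 N and the bottom edge and foot are on the desk. Releasing.

{"method": "jog_arm", "body": {
  "deltas": [-0.5,0,0,0,0,0,-0.5,0,0,0,0,0,-0.5,0,0,0,0,0,-0.5,0,0,0,0,0,-0.5,0,0,0,0,0],
  "gripper": 0
}}

```text
clock: 27.15
position: [0.6502, 0.1651, 0.1155]
orientation: [0.3, 76.1, -16.8]
force: [-0.4, 0.4, -0.0]
grip_width: 0.999
```

Run:
```python
from h import *
p,r,o=cur();print(o["position"],o["force"],o["grip_width"])
save("s29.png",bot.camera("side"),(190,90,310,190),6);save("w29.png",bot.camera("wrist"))
```

```text
[0.65021071 0.16512525 0.11549385] [-0.35865137  0.44869036 -0.04839897] 0.9987931018594688
```

View pics/s29.png

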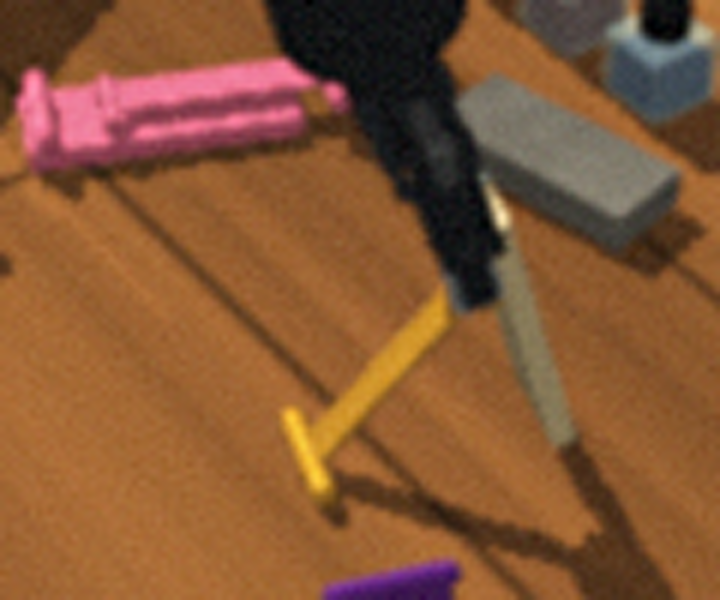

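View pics/w29.png

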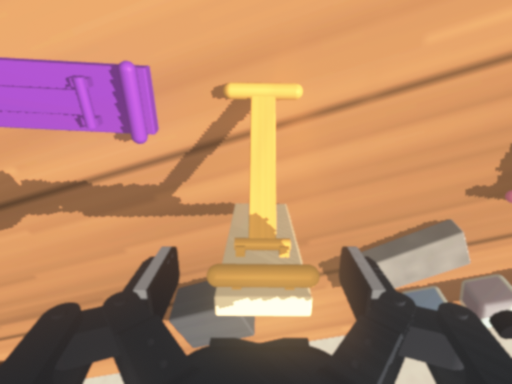

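It stands on its own with clear gaps at both pads. Retreating along the tool axis.

{"method": "jog_arm", "body": {
  "deltas": [-8,0,0,0,0,0,-22,0,0,0,0,0,-42,0,0,0,0,0,-68,0,0,0,0,0,-95,0,0,0,0,0]
}}

```text
clock: 27.75
position: [0.6281, 0.1719, 0.2098]
orientation: [0.3, 76.1, -16.7]
force: [-0.1, -0.4, -0.0]
grip_width: 1.0
```

{"method": "jog_arm", "body": {
  "deltas": [-25,0,0,0,0,0,-50,0,0,0,0,0,-70,0,0,0,0,0,-80,0,0,0,0,0,-80,0,0,0,0,0]
}}

```text
clock: 28.25
position: [0.6106, 0.1779, 0.2881]
orientation: [0.9, 75.9, -16.1]
force: [-0.1, -0.4, 0.4]
grip_width: 1.002
```

Run:
```python
from h import *
p,r,o=cur();print(o["position"],o["force"],o["grip_width"],o["clock"],o["qpos"])
save("s30.png",bot.camera("side"),(190,80,310,190),5);save("s30f.png",bot.camera("side"));save("w30.png",bot.camera("wrist"))
```

```text
[0.61064051 0.17789426 0.28812089] [-0.05314533 -0.3673957   0.3742877 ] 1.0018475217599139 28.25 [ -8.17440512  21.74437788 -21.74951499 108.87256075  26.11461799
  43.40344794  27.20374824]
```

View pics/s30.png

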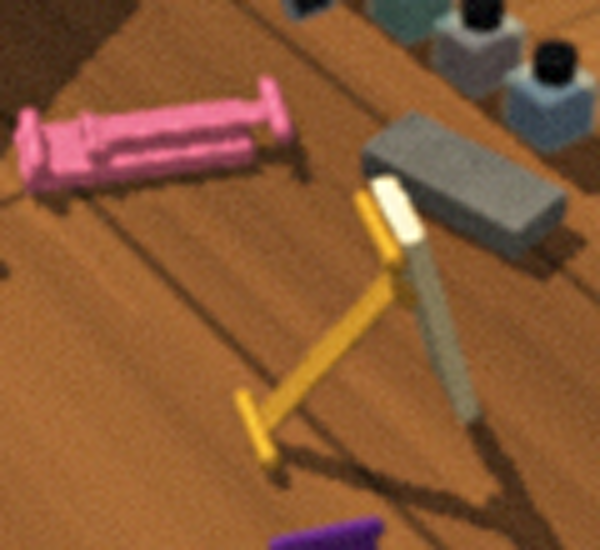

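View pics/s30f.png

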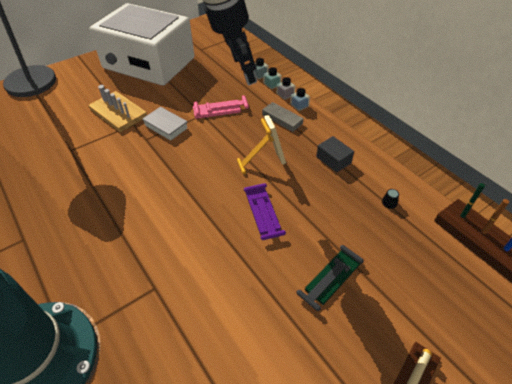

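The chart stands alone in the side view, and the green, purple and pink boards are where they were. One last check of the geometry.

Run:
```python
from h import *
m=bot.camera_model("side");f=lambda u,v:(190+u/5-.4,80+v/5-.4); p=np.array([.6502,.1651,0])
R=edge(m,[f(379,228)],0,p)[0];F=edge(m,[f(256,428)],0,p)[0];e=edge(m,[f(425,243),f(478,416)],-.025,p)
print("rod",R,"foot",F,"edge",e,np.degrees(np.arctan2(*(e[0]-e[1])[[1,0]])),"rod-foot",np.linalg.norm(R-F),"expected",np.hypot(96.6,95.9))
a=bot.camera("side");b=cv2.cvtColor(cv2.imread("pics/side0.png"),cv2.COLOR_BGR2RGB)
d=cv2.absdiff(a,b)[240:315,290:370];print("green diff",d.mean(),d.max())
```

```text
rod [  6.6 129.9] foot [-61.2  11.9] edge [[ 21.2 136.2]
 [ 55.7   6. ]] 104.84099349788087 rod-foot 136.09129288826674 expected 136.1189553295205
green diff 11.950111111111111 94
```

Run:
```python
from station import bot
print(bot.close_job())
```

```text
the job is handed in; nothing more can be done
None
```

The cream chart is standing on its own, leaning back on its fully open brass leg. The gripper is open and well clear, and I handed the job in at about 28.5 s of the 46 s.

**What I did:** I pinched the foot bar and swung the leg up. The first swing only reached about 0.9 rad, so I regripped it twice, turning the tool with the leg until the board's tail lifted off the stop. I then pinched the rod and tipped the chart up. The pads held the rod too tightly for the board to swing upright by itself, so I turned the tool forward and back in the air to bring it to about 103°. I lowered it until it pressed on the desk at about 5 N, then released it.

**Last checks:**
- **Lean:** the board edge measures 104.8° (105° expected).
- **Leg:** the rod-to-foot distance is 136.1 mm, matching a fully open leg.
- **Heights:** the rod reads 130 mm and the foot 12 mm, about 5 mm above what was expected. The bottom edge read 6 mm too, so I took this as a shared measuring offset.
- **Green board:** it looks in the same place in the side view. A before/after pixel comparison there was not zero; I put that down to the arm's shadow but did not check further. The arm never went near it.
- **Position:** the chart stands on the spot where it had been lying, with its bottom edge about 0.17 m farther out than at the start.

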